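# Load the spare valve cartridges into the spring-lid test jig

## Task

Press the test jig's release button so that its lid springs open, and open the wooden spares box: lift the sliding lid over the lip at its front end, slide it out towards the robot until it is free of the rails, and lay it flat, handle up, in the middle of the rubber mat. Stand every cartridge from the box in the jig, one on each circle (any circle), upright, centred and with its side tab pointing along the black mark line, then shut the jig lid until it latches. Leave the other things on the bench where they are.

Things in the scene. Friction and masses are not known exactly. Their poses are not given: they have to be found in the camera images.
- jig: Test jig: grey tray fixed to the bench, 245 x 220 mm (x, y), walls 56 mm high. Origin on the bench under its middle (within 3 mm); jig -x is its front, facing the robot, z up; turned under 0.2 rad, stands left or right of the spares box. Inside of the tray: x -50 to +105 mm, y -100 to +100 mm, floor 14 mm up. The front deck with the button is 40 mm high and spans x -125 to -62 mm
- jig_hinge (a point): Middle of the jig lid's hinge line, at the rear (+x) of the jig, 58 mm above the bench, along jig y. The lid is a flat framed clear panel, 165 mm from the hinge line to its free front edge, 216 mm wide, 6 mm thick; shut, it lies over the tray with its underside at hinge height
- jig_lid (a joint): Angle of the jig lid, rad: 0 shut (latched it rests at about 0.05), 1.6 open at its stop, standing upright, held there by a spring of 1 to 2 N at the edge. To shut it, push the far (outer) face of the standing lid, near its free edge, towards the robot and then down; near 0 a catch snaps in and holds it (about 3 N at the edge)
- release_top (a point): Top centre of the round release button (26 mm across) on the jig's front deck, 39 mm in front of the shut lid's edge; it is pressed straight down
- release (a joint): Travel of the release button, m: 0 up, 0.008 fully down. The lid is released at about 0.006; fully down takes 5 N; the button returns by spring
- station1 (a point): Centre of circle 1 on the jig floor (black ring 42 mm across; the three circles are 62 mm apart in a row along the jig's y); a black mark line runs from the circle to jig -x (the front), and the tip of the tab belongs on it, 26 mm from the centre
- station2 (a point): Centre of circle 2 on the jig floor (black ring 42 mm across; the three circles are 62 mm apart in a row along the jig's y); a black mark line runs from the circle to jig -x (the front), and the tip of the tab belongs on it, 26 mm from the centre
- station3 (a point): Centre of circle 3 on the jig floor (black ring 42 mm across; the three circles are 62 mm apart in a row along the jig's y); a black mark line runs from the circle to jig -x (the front), and the tip of the tab belongs on it, 26 mm from the centre
- box_floor (a point): Centre of the inner floor (8 mm above the bench) of the fixed plywood spares box; box -x is its front, facing the robot (turned under 0.2 rad), z up. Outside 196 x 164 mm (x, y), inside 172 x 140 mm; walls 50 mm high, the lid lies on them. Guides at the sides and rear rise to 67 mm, 2 mm clear of the lid
- lid_handle (a point): Centre of the dark wooden grip block on the sliding lid: 26 x 14 mm (lid x, y) and 30 mm tall, its foot on the lid's top face 15 mm below this point. Lid 0.11 kg
- lid_plate (a point): Centre of the sliding lid's plate (loose plywood, 184 x 152 x 5 mm); the handle is 20 mm to its -x, z up through the handle. A dark lip 5 mm high stops its front end; dark rails cover its edges along the rear 50 mm with 8 mm of height to spare. Raise it at the handle by 7 to 12 mm, slide it to box -x: after 55 mm it is clear of the rails and lifts away
- mat_mid (a point): Centre of the top face of the black rubber mat on the bench, 240 x 210 x 3 mm, fixed; the mat's long side is its x
- v1_mid (a point): Centre (17 mm above its foot) of a loose valve cartridge, standing in the spares box at the start; two or three cartridges are present, this one may be absent. 45 g, 34 mm tall: foot flange 36 mm across and 8 mm high with one tab on its side, above it a round hub 24 mm across and 26 mm tall, to be gripped. z up along its axis, the tab points along -x
- v2_mid (a point): Centre (17 mm above its foot) of a loose valve cartridge, standing in the spares box at the start; two or three cartridges are present, this one may be absent. 45 g, 34 mm tall: foot flange 36 mm across and 8 mm high with one tab on its side, above it a round hub 24 mm across and 26 mm tall, to be gripped. z up along its axis, the tab points along -x
- v3_mid (a point): Centre (17 mm above its foot) of a loose valve cartridge, standing in the spares box at the start; two or three cartridges are present, this one may be absent. 45 g, 34 mm tall: foot flange 36 mm across and 8 mm high with one tab on its side, above it a round hub 24 mm across and 26 mm tall, to be gripped. z up along its axis, the tab points along -x
- v1_tab (a point): Tip of that cartridge's side tab, 26 mm from its axis and 4 mm above its foot (tab 8 mm wide, 8 mm high); a black stroke on top of the hub points the same way
- v2_tab (a point): Tip of that cartridge's side tab, 26 mm from its axis and 4 mm above its foot (tab 8 mm wide, 8 mm high); a black stroke on top of the hub points the same way
- v3_tab (a point): Tip of that cartridge's side tab, 26 mm from its axis and 4 mm above its foot (tab 8 mm wide, 8 mm high); a black stroke on top of the hub points the same way
- driver: bystander: screwdriver lying on the bench, to be left alone
- spanner: bystander: spanner, to be left alone
- jar: bystander: small jar 44 mm across, 60 mm tall, to be left alone
- mug: bystander: white mug 76 mm across, 85 mm tall, to be left alone
- capacitor: bystander: upright metal can 38 mm across, 75 mm tall, to be left alone
- tin: bystander: open steel tin 90 x 70 x 35 mm, to be left alone
Not all that is in view belongs to the job. Leave any purple look-alike of the part that bears lid_handle alone.

How it is judged:
By the outcome, as a careful person would: the job done as asked, in the order asked, and still so for the second after the job is handed in, with the robot touching nothing.
Of v1, v2, v3 only 2 to 3 are there at a start; the rules pass over those that are not, and their reading is None.
At some moment in a run one of v1, v2, v3 may be knocked a few centimetres aside while the robot is not near it.
It also fails if it takes over 210 s, if anything falls off the work surface, if the arm or the gripper's body presses on something with over 40 N, if the wrist force passes 120 N, or if a joint passes its speed limit or range.

## Robot

A 7-joint arm with a two-finger parallel gripper is mounted at the origin on the work surface. World frame = base frame: x ahead of the robot, y to its left, z up, the work surface at z = 0. Lengths are in m, angles in rad, forces in N, time in s.
With the tool pointing down it reaches from about 0.4 to 0.9 m from the base axis. Payload 5.6 kg.
Tool frame: the origin (TCP) lies on the centre line of the jaws, within the pads' length; the fingertips stand 19 mm ahead of it and the grasp point (between the pads) is the TCP; x points along the fingers, y is the direction in which the jaws open and shut, and the axes are right-handed (so a half turn about x gives the same grasp; the last joint's range is limited). The gripper opens to 92 mm and grips with 3 to 60 N. Pads are 20 mm wide; open, the fingers measure 128 mm over their backs; the gripper's body (75 mm by 189 mm) begins 69 mm behind the grasp point.
Start: joints at [-1.338, 0.468, -0.012, 1.603, 0.006, 1.071, -0.056], TCP at [0.177, 0.625, 0.234] pointing down, gripper open.
Joint ranges: [-2.53, 2.53], [-0.31, 2.02], [-1.57, 1.55], [0.28, 2.44], [-1.29, 4.43], [0.15, 1.84], [-2.92, 2.92]. Speed limits (rad/s): [2.57, 2.57, 3.14, 3.14, 3.14, 3.14, 3.14].

## Interface

Orientations are given as [roll, pitch, yaw] about the fixed x, y, z axes, in that order (R = Rz(yaw) Ry(pitch) Rx(roll)).
In Python, from workcell import env gives the robot as it stands. The module is installed in compiled form; this text tells all that it offers.
- The arm moves only by the shell command python3 -m crank 'ROWS'. ROWS is JSON, a list of rows, each a list of 5 numbers: the shift along the tool's x, y, z normalised to -1 to 1, where 1 is 0.06 m, then the turn about the tool's x normalised to -1 to 1, where 1 is 6 degrees, then the gripper command: -1 is fully open, 1 is shut, values between are in proportion. A call has exactly 10 rows; each row shifts and turns the commanded pose from where the row before left it, along the tool's axes as they then stand; what a row does not reach is not made up. A row lasts 1/8 s, in which the tool goes at most 62.5 mm and 10.7 degrees, less where a joint would pass 70% of its speed; a pose out of reach is approached as far as the arm can. A call with a number of a shift or a turn outside -1 to 1 is refused whole. A call with a gripper value outside its range is refused whole. The fingers move at their own pace and stop on an object; the grip force is fixed at half the most. Time passes only in rows, so rows that do not move let the fingers close, or fill a call up. It gives the time, the measured TCP pose, the force and the opening at its end, in the units of the state.
- env.state(): the state, without advancing time (a new reading comes with each control period).
- env.camera(name): name is "scene" or "top" or "wrist"; returns the picture (420x560x3 uint8, red, green, blue); there is no depth.
- env.camera_model(name): a dict with "camera_matrix" (3x3 intrinsics, pixels), "R" (3x3) and "t" (3): a world point X has camera coordinates R X + t. Camera axes: x right, y down, z forward; pixel columns grow to the right and rows downward; lengths in m; the calibration is good to about 2 mm. The wrist camera is an equidistant fisheye: a pixel r from the principal point sees the ray r / f radians off the axis. A picture is of the moment at which its call begins: read the wrist's pose just before it. camera_model takes no time and is no camera call; for the wrist camera it gives the pose at the moment of the call.
- env.job_done(): hands the job in, once; it reports no verdict.
Trained networks look in the newest picture that a camera, given by its name, has taken for a name from the list of things; names that differ only in an ending like _2 or _b are one class to them, and where a whole thing is asked for, a point or a joint stands for the part that bears it (a point fixed in the world has none). Each returns a list of dicts, best first, with "score" (0 to 1); they miss things now and then, are a little off and sometimes report something else, mostly with a low value. They report only what shows in the picture. A call takes as long as a camera call. They do not tell look-alikes from the thing itself.
- env.boxes_of(name, camera): "point" ([x, y, z] in m, in world coordinates, good to about 4 mm: the middle of the surface that is visible of it).
- env.trace(name, camera): "pixels" (420x560 bool, what is visible of it).
- env.pinpoint(name, camera): "point" ([x, y, z] in m, in world coordinates, good to about 4 mm: a listed point, or the origin of a listed thing).
The state is a dict: "time_s": time; "joint_positions": joint angles; "joint_velocities": joint speeds; "joint_torque": joint torques, N m; "tool_pos": TCP position; "eef_rot": TCP orientation; "ft_force": force on the tool from outside, world axes, zero at the start; "wrist_torque": the same for the moment, N m; "width": finger opening in m.
Only numpy, scipy, OpenCV 4.12 (cv2) and the standard library are available. Lean on these libraries where they do the work, as an engineer would, in place of code of your own. Each camera call takes 0.05 s, during which the arm holds its last target.

## Working session

There is one attempt and no reset: what is moved stays moved. The work goes in short steps, Python scripts to look and compute and a shell command to move; the robot and the scene stay as the last step left them, time stands still between calls to the robot, and variables do not carry over. Pictures are saved under pics/ and viewed, and the job is handed in when it is done.

```bash
mkdir -p pics; ls
python3 - <<'E'
from workcell import env
import cv2
s=env.state()
print({k:(v if not hasattr(v,'tolist') else v.tolist()) for k,v in s.items()})
for c in ["scene","top","wrist"]:
    im=env.camera(c); cv2.imwrite(f"pics/{c}0.png",im[:,:,::-1])
    m=env.camera_model(c); print(c,m)
E
```

```text
pics
{'time_s': 0.0, 'joint_positions': [-1.3380031257700884, 0.4683718689990621, -0.01159516124980326, 1.6036398988590959, 0.006041217380421715, 1.0714165732514664, -0.056301187698724366], 'joint_velocities': [-0.0010972964394192653, 0.0002208239296303237, -0.0012413007084811488, -0.0002998090752299209, -3.714356516473332e-05, -0.0009822054895147834, 0.0006756195558524886], 'joint_torque': [-0.0010909368938882835, -52.056169509887695, -0.01306599355302751, -24.374880194664, -0.05665593082085252, 0.01729398441966623, 0.0001592042372067226], 'tool_pos': [0.17692921380407572, 0.6248683539589696, 0.23263705209913843], 'eef_rot': [-1.4790438106652588, 1.5689940897769832, -1.7548891496957024], 'ft_force': [0.12052916677227442, 0.15830153326396998, -0.06579968500833262], 'wrist_torque': [-0.0006551911794333607, -0.02838453420981419, 0.043943776959559214], 'width': 0.09190696961892826}
scene {'camera_matrix': array([[413.55858774,   0.        , 281.60728019],
       [  0.        , 413.55858774, 205.47439351],
       [  0.        ,   0.        ,   1.        ]]), 'R': array([[-0.07387717,  0.
[... 238 characters left out ...]
8283677],
       [  0.        , 424.91272674, 212.18855957],
       [  0.        ,   0.        ,   1.        ]]), 'R': array([[ 0.01288653, -0.99990441,  0.0050108 ],
       [-0.99163527, -0.01342327, -0.12837178],
       [ 0.12842677, -0.00331462, -0.99171346]]), 't': array([-0.00951952,  0.45966056,  1.15804507])}
wrist {'camera_matrix': array([[325.1922621 ,   0.        , 274.79548931],
       [  0.        , 325.1922621 , 215.82200495],
       [  0.        ,   0.        ,   1.        ]]), 'R': array([[ 0.27254251,  0.9621405 , -0.00249619],
       [ 0.92636681, -0.26170634,  0.27084004],
       [ 0.25993291, -0.07612781, -0.96262113]]), 't': array([-0.64784898, -0.02983367,  0.39062464])}
```

View pics/scene0.png

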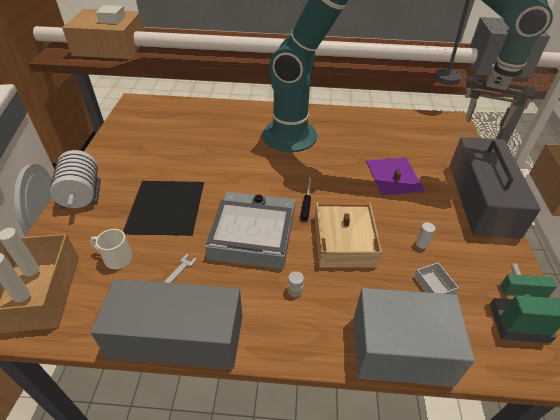

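View pics/top0.png

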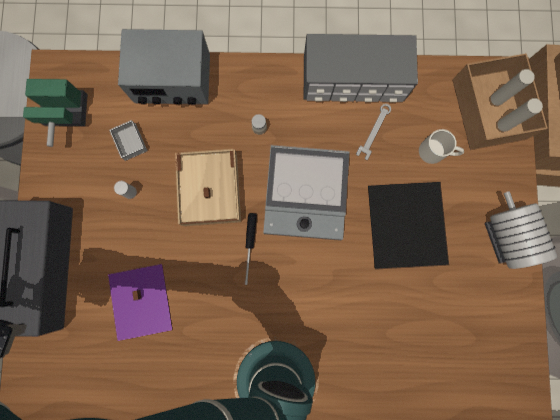

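View pics/wrist0.png

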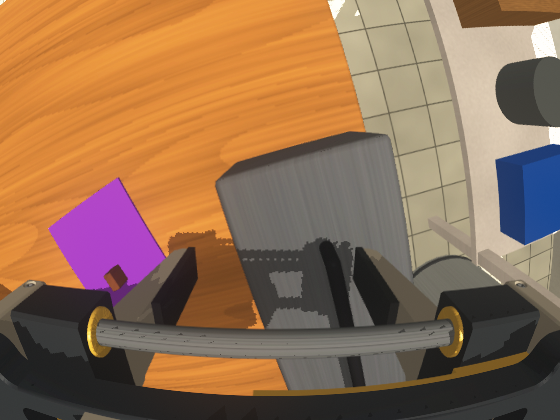

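```bash
cat > h.py <<'E'
from workcell import env
import numpy as np, cv2
from scipy.spatial.transform import Rotation as Ro
np.set_printoptions(precision=4,suppress=True)
def proj(c,X,m=None):
    m=m or env.camera_model(c); p=m['R']@np.asarray(X,float)+m['t']; K=m['camera_matrix']
    if c=='wrist':
        r=np.hypot(p[0],p[1]); th=np.arctan2(r,p[2]); d=p[:2]/max(r,1e-9)*th
    else: d=p[:2]/p[2]
    return np.array([K[0,0]*d[0]+K[0,2],K[1,1]*d[1]+K[1,2]])
def unproj(c,uv,z,m=None):
    m=m or env.camera_model(c); K=m['camera_matrix']
    d=np.array([(uv[0]-K[0,2])/K[0,0],(uv[1]-K[1,2])/K[1,1]])
    if c=='wrist':
        th=np.hypot(*d); ray=np.array([*(d/max(th,1e-9)*np.sin(th)),np.cos(th)])
    else: ray=np.array([*d,1.])
    C=-m['R'].T@m['t']; w=m['R'].T@ray
    return C+w*(z-C[2])/w[2]
def tool():
    s=env.state(); R=Ro.from_euler('xyz',s['eef_rot']).as_matrix(); return np.array(s['tool_pos']),R,s
def rel(X):
    "shift to X in tool units, for current orientation"
    p,R,s=tool(); return R.T@(np.asarray(X)-p)/0.06
def jawyaw(R): return np.degrees(np.arctan2(R[1,1],R[0,1]))
def turn(deg):
    "turn about tool x (deg) so jaw axis is at yaw deg mod 180"
    p,R,s=tool(); sg=np.sign(R[2,0]) # x down -> -1
    d=(deg-jawyaw(R)+90)%180-90
    return d*sg
def snap(c,name,crop=None,sc=1):
    im=env.camera(c)[:,:,::-1]
    if crop: im=im[crop[1]:crop[3],crop[0]:crop[2]]
    im=cv2.resize(im,None,fx=sc,fy=sc,interpolation=cv2.INTER_CUBIC); cv2.imwrite(f'pics/{name}.png',im)
E
python3 - <<'E'
from h import *
p,R,s=tool();print(p,R,jawyaw(R))
for c in ['top','scene']:
    env.camera(c)
    for n in ['jig','jig_hinge','release_top','station1','box_floor','lid_handle','lid_plate','mat_mid']:
        print(c,n,[(np.round(d['point'],4).tolist(),round(d['score'],2)) for d in env.pinpoint(n,c)][:4])
print(env.state()['time_s'])
E
```

```text
[0.1769 0.625  0.2329] [[-0.0003  0.2723  0.9622]
 [-0.0013  0.9622 -0.2723]
 [-1.     -0.0014  0.0001]] 74.19671008038432
top jig [([0.5179, -0.0774, 0.003], 0.62)]
top jig_hinge [([0.6291, -0.0856, 0.0615], 0.91)]
top release_top [([0.4266, -0.0698, 0.0658], 0.56), ([0.5156, -0.0727, 0.0013], 0.37)]
top station1 []
top box_floor [([0.524, 0.1976, 0.0522], 0.71)]
top lid_handle [([0.2277, 0.3871, 0.0226], 0.86), ([0.5044, 0.1929, 0.0702], 0.71)]
top lid_plate [([0.5255, 0.1973, 0.0534], 0.67), ([0.209, 0.3853, 0.0026], 0.6)]
top mat_mid [([0.4358, -0.3726, -0.0012], 0.92)]
scene jig [([0.5205, -0.0815, -0.0001], 0.84)]
scene jig_hinge [([0.6273, -0.0878, 0.0585], 0.97)]
scene release_top [([0.4264, -0.0712, 0.0644], 0.51)]
scene station1 []
scene box_floor []
scene lid_handle [([0.5017, 0.1955, 0.0677], 0.98), ([0.2255, 0.3855, 0.0147], 0.83)]
scene lid_plate [([0.2062, 0.381, 0.0048], 0.95), ([0.5262, 0.1986, 0.0483], 0.75), ([0.519, -0.0793, 0.0002], 0.7), ([0.3574, 0.0795, 0.0042], 0.69)]
scene mat_mid [([0.43, -0.3702, 0.0], 0.83)]
1.05
```

Run:
```python
from h import *
snap('top','top_crop',(160,110,460,290),2.6)
```

```text
(no output)
```

View pics/top_crop.png

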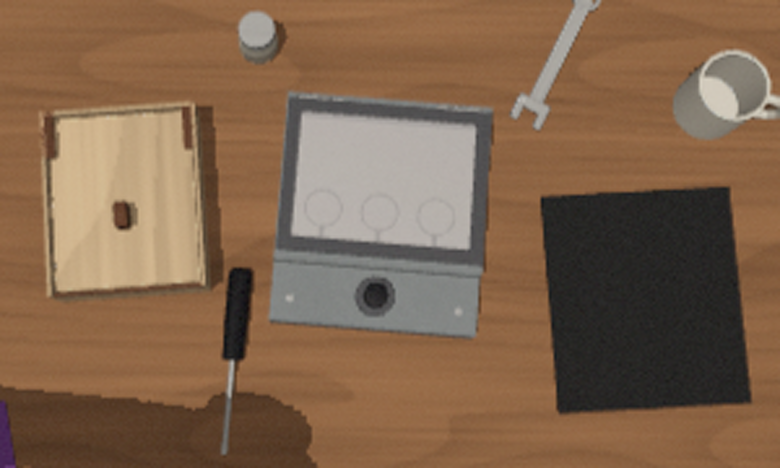

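```bash
cat >> h.py <<'E'
def plan(X,yaw=None):
    "after turning jaw axis to yaw(deg): print turn units(6deg) & shift units in the turned tool frame"
    p,R,s=tool(); t=0
    if yaw is not None:
        t=turn(yaw); R=R@Ro.from_euler('x',t,degrees=True).as_matrix()
    d=R.T@(np.asarray(X)-p)/0.06
    print('p',p,'jaw',round(jawyaw(R),2),'turn',round(t/6,3),'shift',np.round(d,3),'t',round(s['time_s'],2),'w',round(s['width'],4),'F',np.round(s['ft_force'],2))
def rect(name,c,z,k=0,im=None):
    r=env.trace(name,c)
    out=[]
    for d in r[:3]:
        m=d['pixels'].astype(np.uint8)
        cs,_=cv2.findContours(m,cv2.RETR_EXTERNAL,cv2.CHAIN_APPROX_NONE)
        ct=max(cs,key=cv2.contourArea)[:,0,:]
        W=np.array([unproj(c,q,z)[:2] for q in ct],np.float32)
        rc=cv2.minAreaRect(W); out.append(rc); print(name,c,round(d['score'],2),'ctr',np.round(rc[0],4),'size',np.round(rc[1],4),'ang',round(rc[2],2))
    return out
E
python3 - <<'E'
from h import *
for c in ['top','scene']:
    env.camera(c)
    rect('lid_plate',c,0.055); rect('mat_mid',c,0.003); rect('jig_hinge',c,0.064)
    for n in ['lid_handle','release_top']:
        print(c,n,[(np.round(d['point'],4).tolist(),round(d['score'],2)) for d in env.boxes_of(n,c)][:4])
plan([0.45,0.30,0.2],85.6)
plan([0.4265,-0.0705,0.15],85.6)
E
```

```text
lid_plate top 0.85 ctr [0.5244 0.1936] size [0.1841 0.152 ] ang 4.8
lid_plate top 0.55 ctr [0.2124 0.3621] size [0.1782 0.1449] ang 12.21
lid_plate top 0.27 ctr [ 0.6491 -0.4492] size [0.0859 0.1209] ang 19.33
mat_mid top 0.93 ctr [ 0.4329 -0.3726] size [0.2411 0.2106] ang 3.89
mat_mid top 0.72 ctr [ 0.5229 -0.0833] size [0.2301 0.2607] ang 86.15
jig_hinge top 0.61 ctr [ 0.5121 -0.0793] size [0.2181 0.2477] ang 86.05
top lid_handle [([0.2102, 0.3804, 0.0062], 0.95), ([0.5208, 0.1942, 0.0562], 0.92)]
top release_top [([0.4232, -0.0706, 0.0654], 0.54)]
lid_plate scene 0.84 ctr [0.273  0.3646] size [0.1773 0.1465] ang 12.12
lid_plate scene 0.56 ctr [0.5211 0.1976] size [0.1799 0.1532] ang 5.18
mat_mid scene 0.62 ctr [ 0.4354 -0.3661] size [0.2432 0.2123] ang 3.21
mat_mid scene 0.62 ctr [ 0.4991 -0.0845] size [0.2415 0.2877] ang 86.25
jig_hinge scene 0.83 ctr [ 0.5542 -0.0748] size [0.2276 0.2676] ang 86.88
scene lid_handle [([0.5251, 0.194, 0.0544], 0.71), ([0.2214, 0.3803, 0.0048], 0.63)]
scene release_top [([0.5266, 0.194, 0.0516], 0.71), ([0.4131, 0.0808, 0.0204], 0.58)]
p [0.1771 0.6254 0.2336] jaw 85.6 turn -1.901 shift [ 0.561 -5.059  4.952] t 1.7 w 0.0916 F [-0.08  0.15 -0.94]
p [0.1771 0.6254 0.2336] jaw 85.6 turn -1.901 shift [  1.394 -11.246   5.035] t 1.7 w 0.0916 F [-0.08  0.15 -0.94]
```

```bash
python3 -m crank '[[0,-0.2,0.5,-0.95,1],[0,-0.4,0.7,-0.95,1],[0,-0.6,0.7,0,1],[0,-0.6,0.7,0,1],[0,-0.7,0.7,0,1],[0,-0.7,0.7,0,1],[0,-0.7,0.6,0,1],[0,-0.7,0.3,0,1],[0,-0.7,0.1,0,1],[0,-0.7,0,0,1]]'; python3 -m crank '[[0,-0.7,0,0,1],[0,-0.7,0,0,1],[0,-0.7,0,0,1],[0,-0.7,0,0,1],[0,-0.7,0,0,1],[0,-0.7,0,0,1],[0.2,-0.6,0,0,1],[0.2,-0.3,0,0,1],[0.2,-0.1,0,0,1],[0,0,0,0,1]]'
python3 - <<'E'
from h import *
plan([0.4265,-0.0705,0.12],85.7)
E
```

```text
time_s: 2.95
tool_pos: [0.4427, 0.2325, 0.2337]
eef_rot: [0.369, 1.57, 0.291]
ft_force: [1.0, 0.6, 0.7]
width: 0.0006
time_s: 4.2
tool_pos: [0.4177, -0.0766, 0.1969]
eef_rot: [-3.118, 1.569, 3.088]
ft_force: [-0.3, 0.4, 0.1]
width: 0.0006
p [ 0.4177 -0.0766  0.1969] jaw 85.7 turn -0.019 shift [1.281 0.113 0.14 ] t 4.2 w 0.0006 F [-0.28  0.4   0.06]
```

```bash
python3 -m crank '[[0.5,0.11,0.14,0,1],[0.5,0,0,0,1],[0.3,0,0,0,1],[0,0,0,0,1],[0,0,0,0,1],[0,0,0,0,1],[0,0,0,0,1],[0,0,0,0,1],[0,0,0,0,1],[0,0,0,0,1]]'
python3 - <<'E'
from h import *
for z in (0.05,0.058,0.065): print(z,unproj('top',(304.2,223.8),z), proj('scene',unproj('top',(304.2,223.8),z)))
snap('scene','s1',(180,150,400,300),3.5)
plan([0.4265,-0.0705,0.085],85.7)
E
```

```text
time_s: 5.45
tool_pos: [0.4271, -0.071, 0.1196]
eef_rot: [0.448, 1.571, 0.371]
ft_force: [-0.2, -1.6, 0.2]
width: 0.0003
0.05 [ 0.426  -0.0745  0.05  ] [256.5461 199.2398]
0.058 [ 0.4252 -0.074   0.058 ] [256.6863 197.1917]
0.065 [ 0.4245 -0.0735  0.065 ] [256.8098 195.3862]
p [ 0.4271 -0.071   0.1196] jaw 85.7 turn -0.018 shift [ 0.577  0.008 -0.011] t 5.5 w 0.0009 F [-0.46  0.91  0.17]
```

View pics/s1.png

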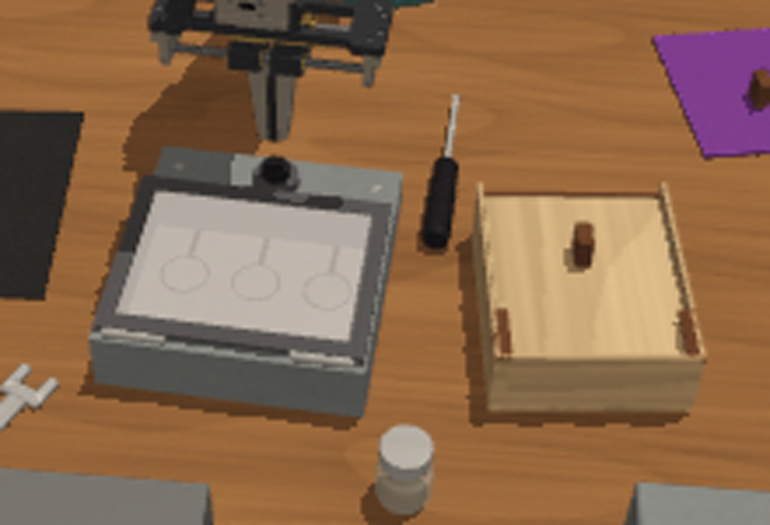

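```bash
python3 -m crank '[[0.3,0,-0.02,0,1],[0.25,0,0,0,1],[0.05,0,0,0,1],[0.05,0,0,0,1],[0.05,0,0,0,1],[0,0,0,0,1],[0,0,0,0,1],[0,0,0,0,1],[0,0,0,0,1],[0,0,0,0,1]]'
python3 - <<'E'
from h import *
p,R,s=tool();print(p,s['ft_force'])
snap('scene','s2',(180,100,400,300),3)
E
```

```text
time_s: 6.75
tool_pos: [0.426, -0.0709, 0.0776]
eef_rot: [0.002, 1.571, -0.075]
ft_force: [-2.4, 0.0, 3.5]
width: 0.0004
[ 0.426  -0.0709  0.0776] [-2.4012  0.012   3.4645]
```

View pics/s2.png

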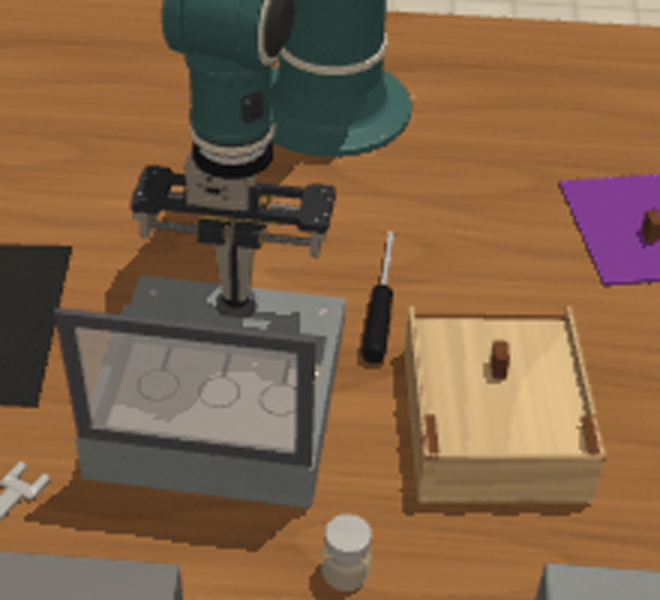

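```bash
python3 -m crank '[[-0.5,0,0,0,1],[-0.7,0,0,0,1],[-0.5,0,0,0,0],[0,0.5,0.1,0.75,0],[0,0.7,0.2,0.75,0],[0,0.7,0.2,0,0],[0,0.7,0.2,0,0],[0,0.7,0.2,0,0],[0,0.6,0.2,0,0],[0,0.4,0.1,0,0]]'
python3 - <<'E'
from h import *
plan([0.503,0.194,0.12],94.8)
env.camera('top')
for n in ['lid_handle']:
  print([(np.round(d['point'],4).tolist(),round(d['score'],2)) for d in env.pinpoint(n,'top')][:4])
snap('wrist','w1')
E
```

```text
time_s: 8.05
tool_pos: [0.5498, 0.169, 0.1795]
eef_rot: [0.608, 1.568, 0.375]
ft_force: [0.1, -0.1, 0.4]
width: 0.0461
p [0.5498 0.169  0.1795] jaw 94.8 turn -3.018 shift [ 0.99   0.48  -0.745] t 8.05 w 0.0461 F [ 0.13 -0.11  0.45]
[([0.5073, 0.1939, 0.0692], 0.8), ([0.2295, 0.3842, 0.0207], 0.76)]
```

View pics/w1.png

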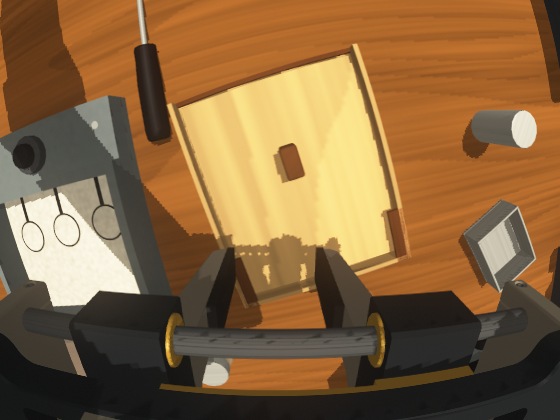

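```bash
python3 -m crank '[[0,0.1,-0.3,-1,0],[0,0.1,-0.3,-1,0],[0,0.1,-0.2,-1,0],[0,0,0,0,0],[0,0,0,0,0],[0,0,0,0,0],[0,0,0,0,0],[0,0,0,0,0],[0,0,0,0,0],[0,0,0,0,0]]'
python3 - <<'E'
from h import *
plan([0.504,0.194,0.08],94.8)
snap('wrist','w2')
E
```

```text
time_s: 9.45
tool_pos: [0.5032, 0.1912, 0.1796]
eef_rot: [-0.507, 1.571, -0.426]
ft_force: [0.4, 0.5, -0.5]
width: 0.046
p [0.5032 0.1912 0.1796] jaw 94.8 turn -0.034 shift [1.659 0.045 0.017] t 9.45 w 0.046 F [ 0.44  0.53 -0.46]
```

View pics/w2.png

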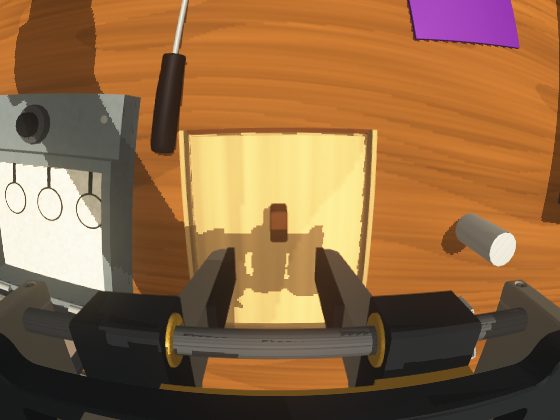

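Run:
```python
from h import *
for uv in [(279,205),(279,218),(279,240),(272,220),(287,220)]: print(uv,unproj('wrist',uv,0.085),unproj('wrist',uv,0.055))
for x in [(0.49,.194,.085),(0.517,.194,.085),(0.49,.194,.055)]: print(proj('wrist',x))
a=unproj('wrist',(188,131),.055);b=unproj('wrist',(370,131),.055);print(a,b,np.degrees(np.arctan2(*(b-a)[:2])))
snap('wrist','w3',(240,180,320,260),6)
```

```text
(279, 205) [0.4857 0.1921 0.085 ] [0.493 0.193 0.055]
(279, 218) [0.4961 0.193  0.085 ] [0.5047 0.194  0.055 ]
(279, 240) [0.5143 0.1945 0.085 ] [0.5251 0.1957 0.055 ]
(272, 220) [0.4982 0.1876 0.085 ] [0.507 0.188 0.055]
(287, 220) [0.4972 0.1993 0.085 ] [0.5059 0.2012 0.055 ]
[280.9851 210.5826]
[278.1034 243.0976]
[280.3884 201.7563]
[0.434  0.1103 0.055 ] [0.4212 0.2655 0.055 ] -4.718560405610448
```

View pics/w3.png

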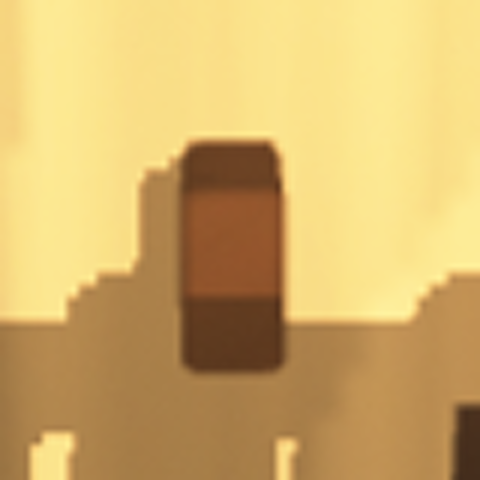

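```bash
python3 -m crank '[[0.5,0.04,0.01,0,0],[0.5,0,0,0,0],[0.4,0,0,0,0],[0.2,0,0,0,0],[0.09,0,0,0,0],[0,0,0,0,0],[0,0,0,0,0.9],[0,0,0,0,1],[0,0,0,0,1],[0,0,0,0,1]]'
python3 - <<'E'
from h import *
plan([0.503,0.194,0.086],94.8)
E
```

```text
time_s: 10.8
tool_pos: [0.5037, 0.1938, 0.0785]
eef_rot: [0.499, 1.57, 0.58]
ft_force: [-0.9, 0.9, 1.2]
width: 0.0139
p [0.5037 0.1938 0.0785] jaw 94.8 turn -0.033 shift [-0.125  0.005 -0.012] t 10.8 w 0.0139 F [-0.92  0.95  1.23]
```

```bash
python3 -m crank '[[-0.07,0,0,0,1],[-0.065,0,0,0,1],[0,0,0,0,1],[0,0,0,0,1],[0,0,0,0,1],[0,0,0,0,1],[0,0,0,0,1],[0,0,0,0,1],[0,0,0,0,1],[0,0,0,0,1]]'
python3 - <<'E'
from h import *
plan([0.503,0.194,0.086],94.8)
snap('wrist','w4')
snap('scene','s4',(290,180,400,280),6)
E
```

```text
time_s: 12.05
tool_pos: [0.5036, 0.1936, 0.0863]
eef_rot: [0.289, 1.571, 0.37]
ft_force: [0.5, 0.8, -1.6]
width: 0.0136
p [0.5036 0.1936 0.0863] jaw 94.8 turn -0.035 shift [ 0.005  0.007 -0.009] t 12.05 w 0.0136 F [ 0.49  0.84 -1.56]
```

View pics/w4.png

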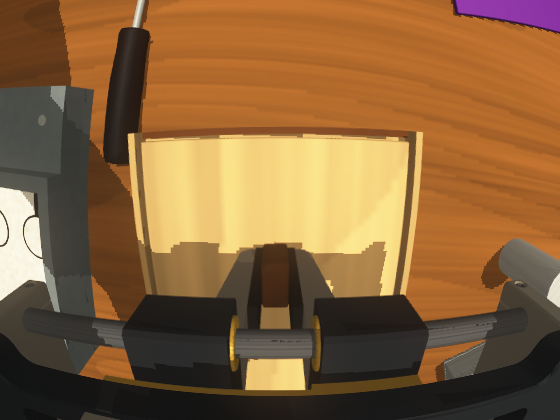

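View pics/s4.png

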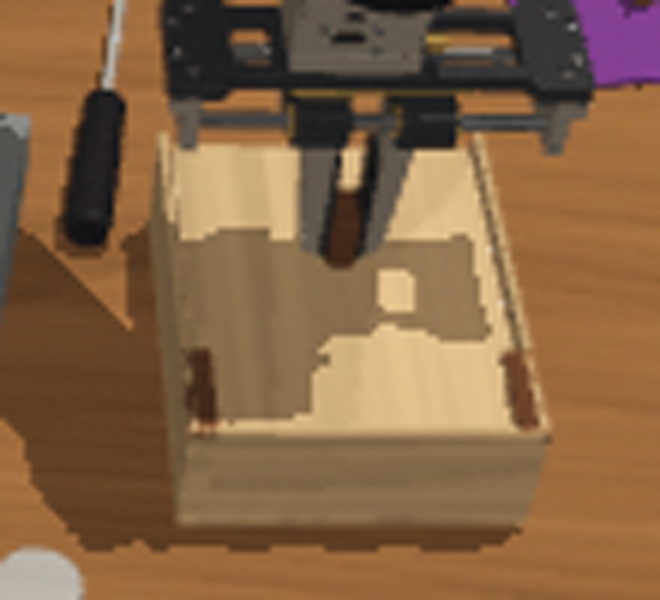

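```bash
python3 -m crank '[[0,0,-0.1,0,1],[0,0,-0.1,0,1],[0,0,-0.1,0,1],[0,0,-0.1,0,1],[0,0,0,0,1],[0,0,0,0,1],[0,0,0,0,1],[0,0,0,0,1],[0,0,0,0,1],[0,0,0,0,1]]'
python3 - <<'E'
from h import *
plan([0.503,0.194,0.086],94.8)
snap('wrist','w5')
snap('scene','s5',(290,160,400,280),5)
E
```

```text
time_s: 13.4
tool_pos: [0.4797, 0.1917, 0.0863]
eef_rot: [-2.829, 1.571, -2.748]
ft_force: [0.4, -0.8, -1.6]
width: 0.0139
p [0.4797 0.1917 0.0863] jaw 94.8 turn -0.035 shift [0.004 0.006 0.391] t 13.4 w 0.0139 F [ 0.36 -0.81 -1.61]
```

View pics/w5.png

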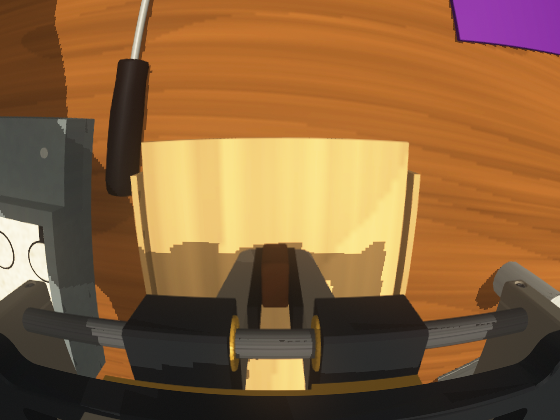

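View pics/s5.png

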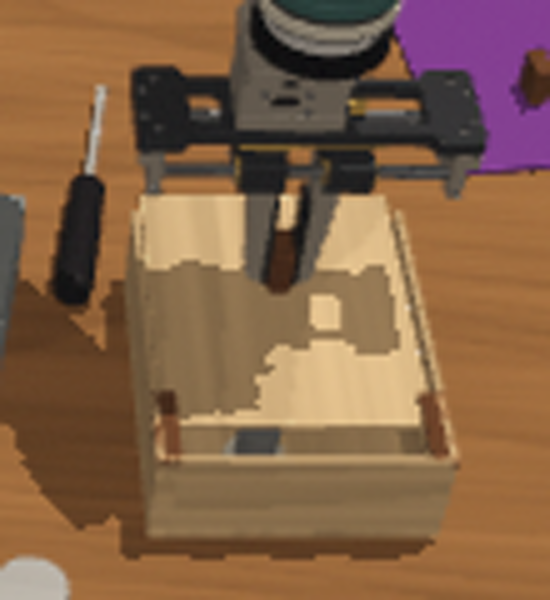

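Sliding without snagging. Continue the slide to about 75 mm total, then lift.

```bash
python3 -m crank '[[0,0,-0.2,0,1],[0,0,-0.2,0,1],[0,0,-0.2,0,1],[0,0,-0.2,0,1],[0,0,-0.1,0,1],[0,0,0,0,1],[-0.3,0,0,0,1],[-0.6,0,0,0,1],[-0.5,0,0,0,1],[0,0,0,0,1]]'
python3 - <<'E'
from h import *
plan([0.41,-0.371,0.17],93.7)
snap('scene','s6')
snap('top','t6')
E
```

```text
time_s: 14.75
tool_pos: [0.4277, 0.1882, 0.1723]
eef_rot: [0.454, 1.565, 0.533]
ft_force: [-0.1, -0.7, -0.8]
width: 0.0136
p [0.4277 0.1882 0.1723] jaw 93.7 turn 0.146 shift [ 0.011 -9.281 -0.896] t 14.75 w 0.0136 F [-0.05 -0.67 -0.81]
```

View pics/s6.png

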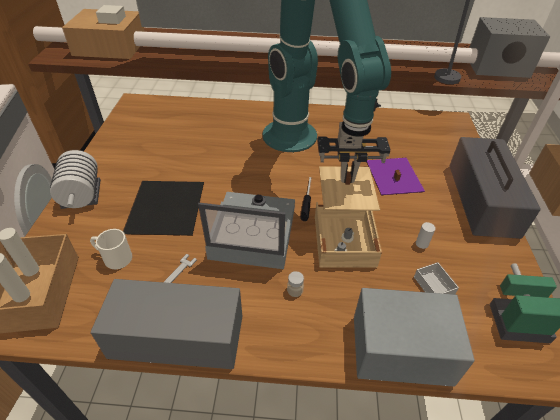

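View pics/t6.png

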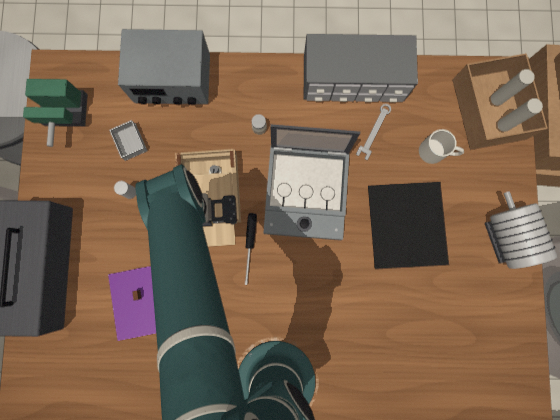

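```bash
python3 -m crank '[[0,-0.3,-0.08,0.15,1],[0,-0.6,-0.08,0,1],[0,-0.8,-0.08,0,1],[0,-0.8,-0.08,0,1],[0,-0.8,-0.08,0,1],[0,-0.8,-0.08,0,1],[0,-0.8,-0.08,0,1],[0,-0.8,-0.08,0,1],[0,-0.8,-0.08,0,1],[0,-0.8,-0.08,0,1]]'; python3 -m crank '[[0,-0.7,0,0,1],[0,-0.6,0,0,1],[0,-0.4,0,0,1],[0,-0.2,0,0,1],[0,0,0,0,1],[0.3,0,0,0,1],[0.3,0,0,0,1],[0,0,0,0,1],[0,0,0,0,1],[0,0,0,0,1]]'
python3 - <<'E'
from h import *
plan([0.414,-0.3728,0.033],93.7)
snap('top','t7',(240,160,540,340),2.6)
E
```

```text
time_s: 16.1
tool_pos: [0.4044, -0.2548, 0.1693]
eef_rot: [2.796, 1.569, 2.859]
ft_force: [0.4, -0.1, -1.4]
width: 0.0135
time_s: 17.35
tool_pos: [0.4141, -0.3668, 0.1347]
eef_rot: [-0.608, 1.57, -0.543]
ft_force: [-0.6, -1.0, -0.8]
width: 0.0136
p [ 0.4141 -0.3668  0.1347] jaw 93.7 turn 0.0 shift [ 1.696 -0.098 -0.01 ] t 17.35 w 0.0136 F [-0.57 -0.97 -0.8 ]
```

View pics/t7.png

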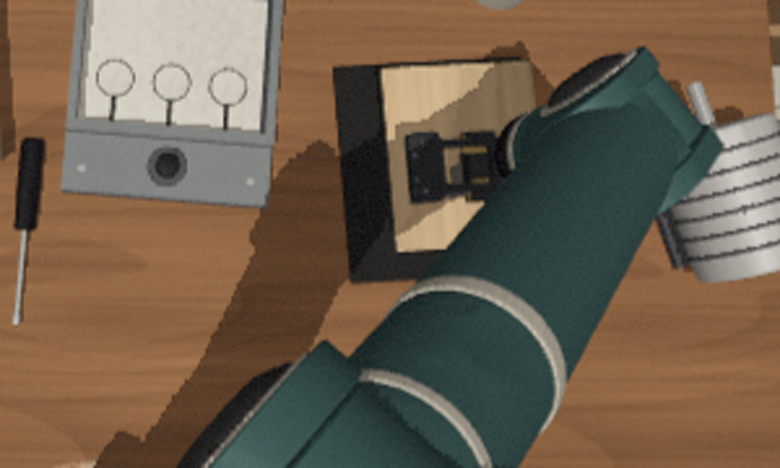

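```bash
python3 -m crank '[[0.4,-0.1,-0.01,0,1],[0.5,0,0,0,1],[0.4,0,0,0,1],[0.25,0,0,0,1],[0.1,0,0,0,1],[0.03,0,0,0,1],[0.02,0,0,0,1],[0,0,0,0,1],[0,0,0,0,1],[0,0,0,0,1]]'
python3 - <<'E'
from h import *
plan([0.414,-0.3728,0.033],93.7)
E
```

```text
time_s: 18.65
tool_pos: [0.4137, -0.3727, 0.0325]
eef_rot: [-0.532, 1.57, -0.467]
ft_force: [0.2, -0.5, -0.7]
width: 0.014
p [ 0.4137 -0.3727  0.0325] jaw 93.7 turn -0.0 shift [-0.008 -0.002  0.005] t 18.65 w 0.014 F [ 0.22 -0.46 -0.73]
```

```bash
python3 -m crank '[[0.02,0,0,0,1],[0,0,0,0,0.5],[0,0,0,0,0.2],[0,0,0,0,0.2],[0,0,0,0,0.2],[-0.3,0,0,0,0.2],[-0.7,0,0,0,0.2],[-0.8,0,0,0,0],[-0.8,0,0,0,0],[0,0,0,0,0]]'; python3 -m crank '[[0,0.5,0,0,0],[0,0.8,0,0,0],[0,0.8,0,0,0],[0,0.8,0,0,0],[0,0.8,0,0,0],[0,0.8,0,0,0],[0,0.8,0,0,0],[0,0.8,0.2,0,0],[0,0.6,0.4,0,0],[0,0.4,0.4,0,0]]';  python3 - <<'E'
from h import *
plan([0.44,0.194,0.20],94.8)
snap('top','t8',(90,110,480,340),2)
E
```

```text
time_s: 19.9
tool_pos: [0.4154, -0.3745, 0.192]
eef_rot: [-0.598, 1.562, -0.534]
ft_force: [-0.1, -0.3, -0.3]
width: 0.0458
time_s: 21.15
tool_pos: [0.4459, 0.0582, 0.1871]
eef_rot: [2.429, 1.57, 2.496]
ft_force: [0.8, 0.3, 0.3]
width: 0.0457
p [0.4459 0.0582 0.1871] jaw 94.8 turn -0.165 shift [-0.215  2.264  0.091] t 21.15 w 0.0457 F [0.76 0.35 0.27]
```

View pics/t8.png

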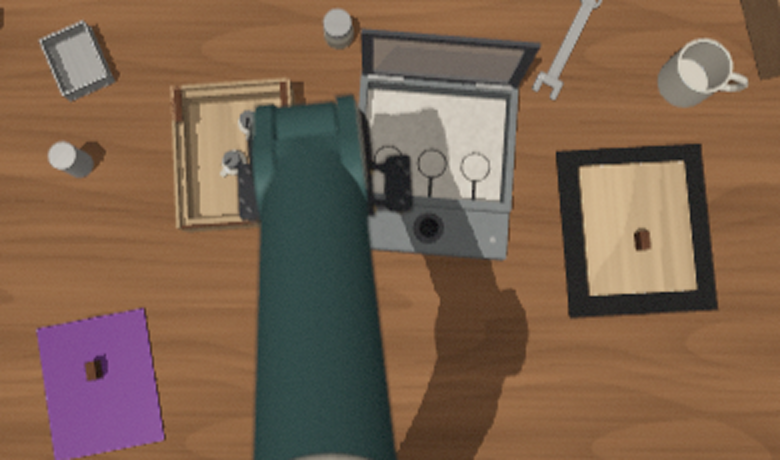

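```bash
python3 -m crank '[[-0.1,0.3,0.2,-0.16,0],[-0.1,0.5,0.3,0,0],[0,0.5,0.3,0,0],[0,0.5,0.4,0,0],[0,0.3,0.4,0,0],[0,0.1,0.2,0,0],[0,0,0,0,0],[0,0,0,0,0],[0,0,0,0,0],[0,0,0,0,0]]';  python3 - <<'E'
from h import *
plan([0.55,0.194,0.20],94.8)
for c in ['wrist','scene']:
  snap(c,c[0]+'9')
  for n in ['v1_mid','v1_tab']:
    print(c,n,[(np.round(d['point'],4).tolist(),round(d['score'],2)) for d in env.pinpoint(n,c)][:8])
E
```

```text
time_s: 22.45
tool_pos: [0.543, 0.196, 0.1993]
eef_rot: [0.796, 1.571, 0.876]
ft_force: [0.2, -0.2, -0.4]
width: 0.0457
p [0.543  0.196  0.1993] jaw 94.8 turn -0.029 shift [-0.011 -0.044  0.113] t 22.45 w 0.0457 F [ 0.22 -0.24 -0.45]
wrist v1_mid []
wrist v1_tab [([0.5303, -0.0187, 0.0112], 0.24)]
scene v1_mid [([0.3595, 0.0787, 0.003], 0.39)]
scene v1_tab [([0.7104, 0.0623, -0.0013], 0.16)]
```

View pics/w9.png

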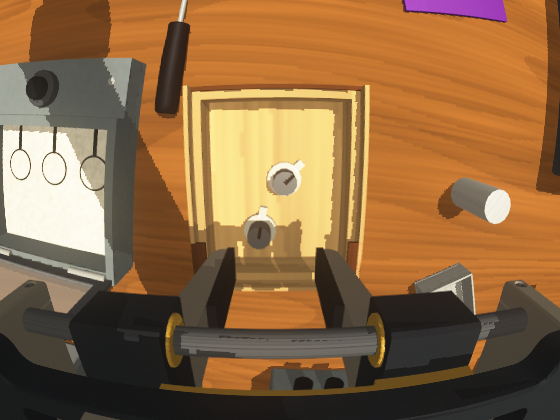

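View pics/s9.png

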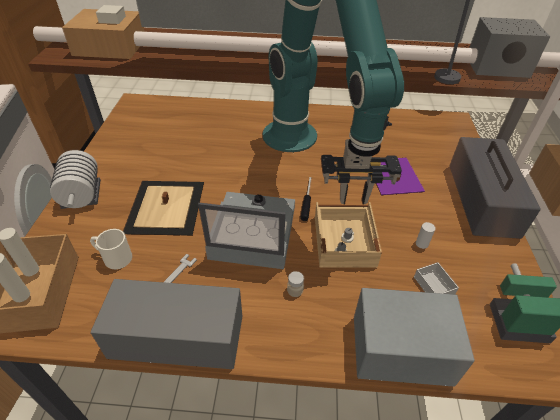

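```bash
python3 -m crank '[[0,0,0.3,0,-1],[0,0,0.4,0,-1],[0,0,0.3,0,-1],[0,0,0,0,-1],[0,0,0,0,-1],[0,0,0,0,-1],[0,0,0,0,-1],[0,0,0,0,-1],[0,0,0,0,-1],[0,0,0,0,-1]]';  python3 - <<'E'
from h import *
plan([0.55,0.194,0.20],94.8)
m=env.camera_model('wrist'); np.save('m10.npy',m,allow_pickle=True)
snap('wrist','w10',(160,40,400,300),2.3)
for n in ['v1_mid','v1_tab']:
    print(n,[(np.round(d['point'],4).tolist(),round(d['score'],2)) for d in env.pinpoint(n,'wrist')][:8])
E
```

```text
time_s: 24.0
tool_pos: [0.6031, 0.2013, 0.1991]
eef_rot: [0.246, 1.571, 0.328]
ft_force: [-0.3, 0.1, -0.1]
width: 0.0918
p [0.6031 0.2013 0.1991] jaw 94.8 turn -0.024 shift [-0.015 -0.048 -0.891] t 24.0 w 0.0918 F [-0.31  0.13 -0.08]
v1_mid []
v1_tab [([0.6328, -0.0863, 0.0576], 0.15)]
```

View pics/w10.png

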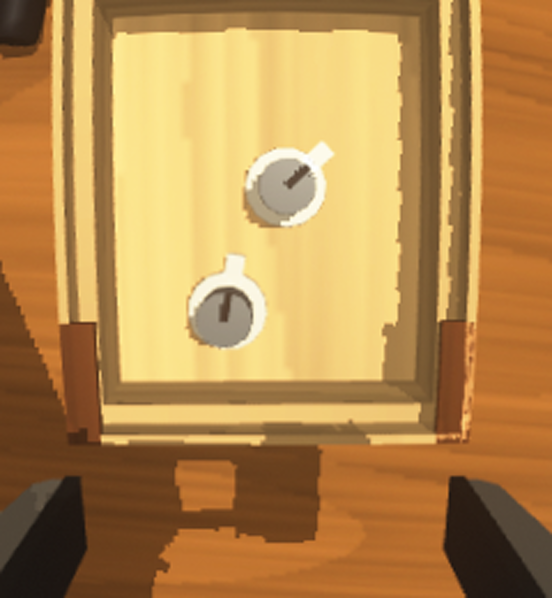

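Run:
```python
from h import *
m=np.load('m10.npy',allow_pickle=True).item()
for nm,h,t in [('A',(287,188),(327,150)),('B',(222,318),(234,256))]:
    f=lambda q:(160+q[0]/2.3,40+q[1]/2.3)
    H=unproj('wrist',f(h),.042,m);T=unproj('wrist',f(t),.016,m)
    d=(T-H)[:2];print(nm,H,T,'len',np.linalg.norm(d),'ang',np.degrees(np.arctan2(d[1],d[0])))
    print(' scene',proj('scene',H),' top',proj('top',H))
env.camera('scene')
for c in ('wrist','scene'):
  for n in ['v2_mid','v2_tab','v3_mid','v3_tab']:
    print(c,n,[(np.round(d['point'],4).tolist(),round(d['score'],2)) for d in env.pinpoint(n,c)][:8])
```

```text
A [0.5206 0.2029 0.042 ] [0.5016 0.2197 0.016 ] len 0.02535367425890438 ang 138.52700695982224
 scene [347.3598 229.758 ]  top [204.5402 188.9469]
B [0.5763 0.1806 0.042 ] [0.5522 0.1828 0.016 ] len 0.024176371256667967 ang 174.9104542798587
 scene [340.2166 243.8281]  top [213.2053 169.4674]
wrist v2_mid [([0.5179, 0.2003, 0.0277], 0.92)]
wrist v2_tab [([0.502, 0.2245, 0.0168], 0.84)]
wrist v3_mid [([0.5769, 0.1823, 0.0255], 0.84)]
wrist v3_tab [([0.5473, 0.1831, 0.0126], 0.75), ([0.6666, 0.4344, 0.0033], 0.69)]
scene v2_mid [([0.5167, 0.2073, 0.0222], 0.46)]
scene v2_tab [([0.4205, -0.0738, 0.0642], 0.69), ([0.6284, -0.0851, 0.0595], 0.68), ([0.5042, 0.2243, 0.0122], 0.67)]
scene v3_mid [([0.578, 0.1796, 0.0288], 0.55)]
scene v3_tab [([0.5508, 0.1838, 0.0049], 0.54), ([0.4103, -0.3731, 0.0239], 0.4)]
```

```bash
python3 -m crank '[[0,0,-0.2,0.97,0],[0,0,-0.4,0.97,0],[0,0,-0.4,0.97,0],[0,0,-0.4,0.97,0],[0,0,-0.2,0.97,0],[0,0,0,0.97,0],[0,0,0,0.97,0],[0,0,0,0.97,0],[0,0,0,0,0],[0,0,0,0,0]]';  python3 - <<'E'
from h import *
plan([0.52,0.2025,0.15],48)
m=env.camera_model('wrist'); np.save('m11.npy',m,allow_pickle=True)
snap('wrist','w11')
E
```

```text
time_s: 25.85
tool_pos: [0.5085, 0.213, 0.1991]
eef_rot: [1.151, 1.571, 0.422]
ft_force: [0.2, 0.4, -0.1]
width: 0.046
p [0.5085 0.213  0.1991] jaw 48.0 turn 0.032 shift [ 0.819 -0.002  0.259] t 25.85 w 0.046 F [ 0.2   0.36 -0.08]
```

View pics/w11.png

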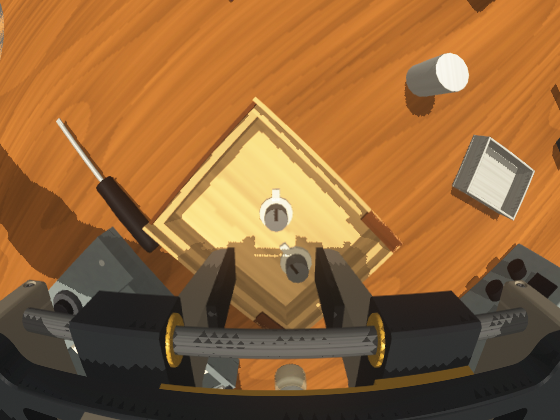

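Run:
```python
from h import *
snap('wrist','w12',(220,170,340,290),5)
p,R,s=tool()
for X in [[.52,.2025,.042]]: print(proj('wrist',X))
```

```text
[276.1875 221.2419]
```

View pics/w12.png

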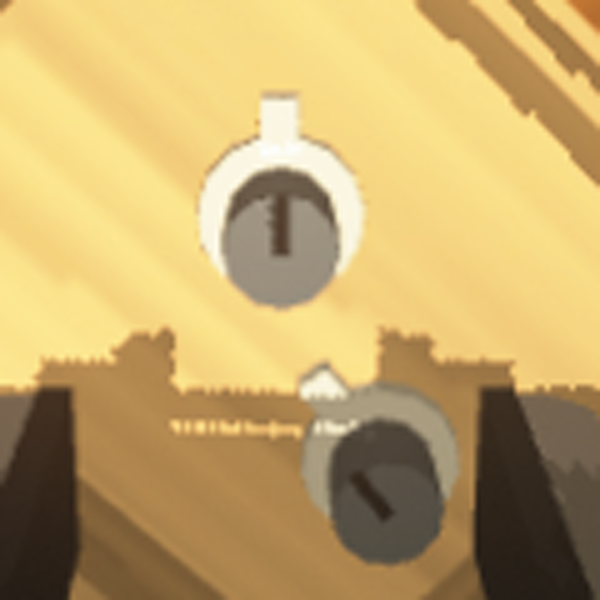

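```bash
python3 -m crank '[[0.4,0,0.12,0.03,0],[0.6,0,0.12,0,0],[0.6,0,0,0,0],[0.5,0,0,0,0],[0.35,0,0,0,0],[0.2,0,0,0,0],[0.03,0,0,0,0],[0,0,0,0,0],[0,0,0,0,0.6],[0,0,0,0,1]]';  python3 - <<'E'
from h import *
plan([0.52,0.2025,0.038],48)
E
```

```text
time_s: 27.2
tool_pos: [0.5196, 0.2035, 0.0389]
eef_rot: [1.286, 1.57, 0.551]
ft_force: [-0.1, -0.1, -0.1]
width: 0.0281
p [0.5196 0.2035 0.0389] jaw 48.0 turn -0.013 shift [ 0.016 -0.008  0.017] t 27.2 w 0.0281 F [-0.12 -0.09 -0.1 ]
```

```bash
python3 -m crank '[[0,0,0,0,1],[0,0,0,0,1],[-0.3,0,0,0,1],[-0.6,0,0,0,1],[-0.6,0,0,0,1],[-0.5,0,0,0,1],[0,0,0,-0.8,1],[0,0,0,-0.9,1],[0,0,0,-0.9,1],[0,0,0,-0.9,1]]';  python3 - <<'E'
from h import *
plan([0.48,-0.04,0.15],85.7)
snap('wrist','w13')
snap('top','t13',(90,110,480,340),2)
for c in ['top','scene']:
  env.camera(c)
  for n in ['station1','station2','station3','jig_hinge','jig']:
    print(c,n,[(np.round(d['point'],4).tolist(),round(d['score'],2)) for d in env.pinpoint(n,c)][:4])
E
```

```text
time_s: 28.45
tool_pos: [0.5192, 0.2031, 0.1592]
eef_rot: [0.601, 1.57, 0.236]
ft_force: [0.8, 0.6, -0.3]
width: 0.0236
p [0.5192 0.2031 0.1592] jaw 85.7 turn -2.77 shift [ 0.153 -4.09  -0.347] t 28.45 w 0.0236 F [ 0.77  0.6  -0.28]
top station1 [([0.5201, -0.0802, 0.0126], 0.78), ([0.5198, -0.1359, 0.0147], 0.66), ([0.5276, -0.0137, 0.0177], 0.65)]
top station2 [([0.5201, -0.0802, 0.0126], 0.78), ([0.5198, -0.1359, 0.0147], 0.66), ([0.5276, -0.0137, 0.0177], 0.65)]
top station3 [([0.5201, -0.0802, 0.0126], 0.78), ([0.5198, -0.1359, 0.0147], 0.66), ([0.5276, -0.0137, 0.0177], 0.65)]
top jig_hinge [([0.6289, -0.0895, 0.0588], 0.92)]
top jig [([0.5185, -0.0771, -0.0006], 0.76)]
scene station1 [([0.523, -0.0159, 0.0191], 0.74), ([0.4358, -0.3706, 0.0016], 0.7), ([0.4988, 0.2161, 0.1283], 0.28)]
scene station2 [([0.523, -0.0159, 0.0191], 0.74), ([0.4358, -0.3706, 0.0016], 0.7), ([0.4988, 0.2161, 0.1283], 0.28)]
scene station3 [([0.523, -0.0159, 0.0191], 0.74), ([0.4358, -0.3706, 0.0016], 0.7), ([0.4988, 0.2161, 0.1283], 0.28)]
scene jig_hinge [([0.6285, -0.0865, 0.0561], 0.73)]
scene jig [([0.5195, -0.0809, 0.0003], 0.85), ([0.5795, 0.1771, 0.0289], 0.51)]
```

View pics/w13.png

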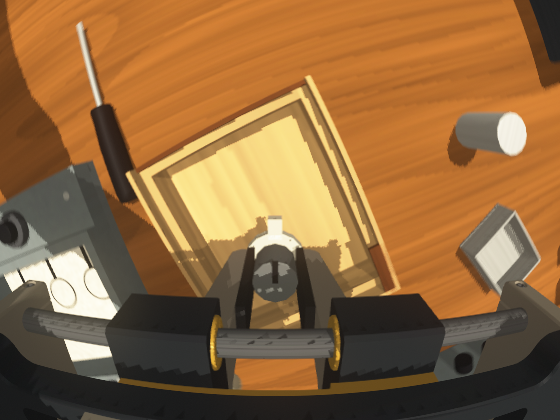

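View pics/t13.png

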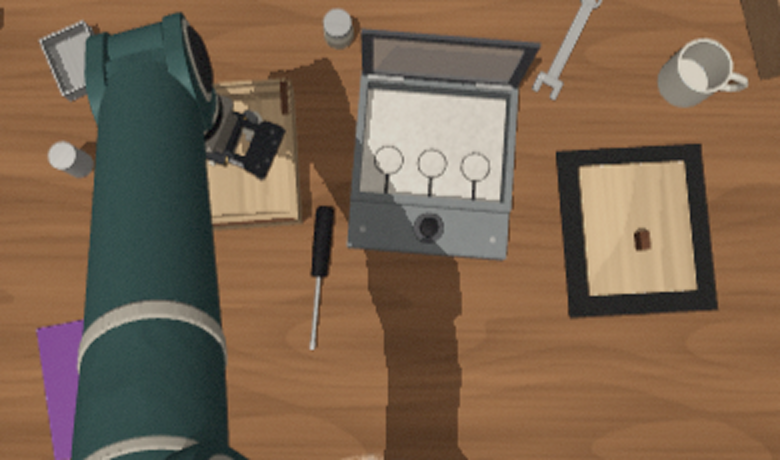

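```bash
cat > st.py <<'E'
from h import *
def stations(c,roi):
    im=cv2.cvtColor(env.camera(c),cv2.COLOR_RGB2GRAY)
    x0,y0,x1,y1=roi; g=cv2.resize(im[y0:y1,x0:x1],None,fx=8,fy=8,interpolation=cv2.INTER_CUBIC)
    b=cv2.adaptiveThreshold(g,255,cv2.ADAPTIVE_THRESH_MEAN_C,cv2.THRESH_BINARY,101,12)
    cs,hi=cv2.findContours(b,cv2.RETR_CCOMP,cv2.CHAIN_APPROX_NONE)
    out=[]
    for ct in cs:
        if len(ct)<60: continue
        (cx,cy),(w,h),a=cv2.fitEllipse(ct)
        ar=cv2.contourArea(ct)
        if 8000<ar<80000 and abs(ar/(np.pi*w*h/4)-1)<0.08:
            uv=((cx+.5)/8-.5+x0,(cy+.5)/8-.5+y0); out.append((uv,unproj(c,uv,0.014)))
            print(c,np.round(uv,2),out[-1][1],round(w/8,1),round(h/8,1))
    cv2.imwrite(f'pics/st_{c}.png',b)
    return out
E
python3 - <<'E'
from st import *
stations('top',(262,165,350,225));
E
```

```text
(no output)
```

View pics/st_top.png

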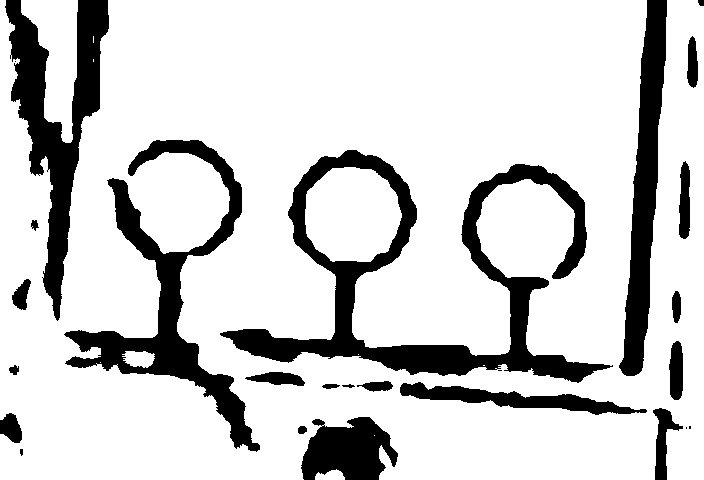

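Run:
```python
from h import *
P=[]
for q in [(180,200),(352,212),(525,226)]:
    uv=((q[0]+.5)/8-.5+262,(q[1]+.5)/8-.5+165); P.append(unproj('top',uv,.014)); print(uv,P[-1],proj('scene',P[-1]))
d=P[2]-P[0]; print(np.linalg.norm(d),np.degrees(np.arctan2(d[0],-d[1])))
snap('scene','s14',(195,185,305,275),7)
plan([0.5,-0.04,0.15],85.7)
```

```text
(284.0625, 189.5625) [ 0.5271 -0.0189  0.014 ] [271.4368 232.582 ]
(305.5625, 191.0625) [ 0.5236 -0.0802  0.014 ] [251.086 230.299]
(327.1875, 192.8125) [ 0.5193 -0.1419  0.014 ] [230.8236 227.85  ]
0.1232841594445318 -3.58499685875943
p [0.5192 0.2033 0.1583] jaw 85.7 turn -2.798 shift [ 0.138 -4.068 -0.015] t 29.25 w 0.0233 F [-0.51 -0.24 -0.43]
```

View pics/s14.png

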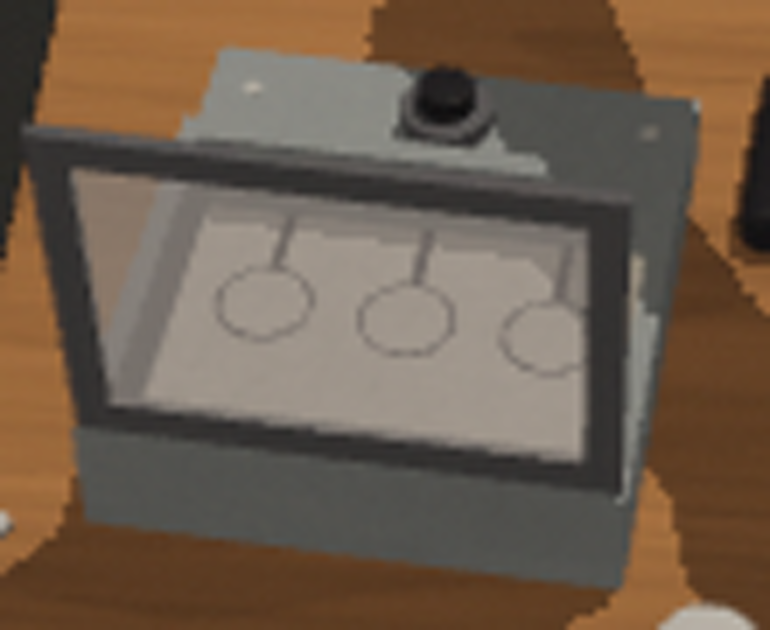

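```bash
python3 -m crank '[[-0.1,0,0,-0.93,1],[-0.1,-0.1,0,-0.93,1],[-0.1,-0.3,0,-0.93,1],[0,-0.6,0,0,1],[0,-0.7,0,0,1],[0,-0.7,0,0,1],[0,-0.7,0,0,1],[0,-0.5,0,0,1],[0,-0.2,0,0,1],[0,0,0,0,1]]';  python3 - <<'E'
from h import *
plan([0.5,-0.04,0.15],85.7)
m=env.camera_model('wrist'); np.save('m15.npy',m,allow_pickle=True)
snap('wrist','w15')
env.camera('wrist')
print([(np.round(d['point'],4).tolist(),round(d['score'],2)) for d in env.pinpoint('station1','wrist')][:4])
for y in (-.0189,-.0802,-.1419): print(proj('wrist',[.5233+(y+.0802)*-.063*-1,y,.014]))
E
```

```text
time_s: 30.5
tool_pos: [0.4991, -0.0237, 0.1763]
eef_rot: [1.012, 1.57, 0.935]
ft_force: [0.1, -0.2, -0.2]
width: 0.0235
p [ 0.4991 -0.0237  0.1763] jaw 85.7 turn -0.017 shift [ 0.439 -0.27   0.035] t 30.5 w 0.0235 F [ 0.07 -0.24 -0.2 ]
[([0.5187, -0.1375, 0.0149], 0.98), ([0.5188, -0.0795, 0.0183], 0.95), ([0.5304, -0.0149, 0.0115], 0.78)]
[281.0733 232.1656]
[220.8756 232.6264]
[163.8812 232.713 ]
```

View pics/w15.png

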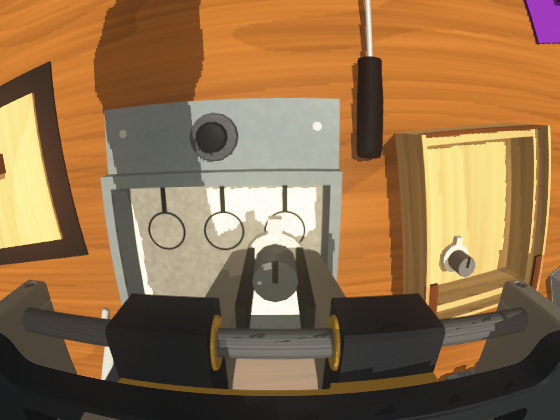

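Run:
```python
from h import *
snap('wrist','w16',(130,170,340,270),3.7)
```

```text
(no output)
```

View pics/w16.png

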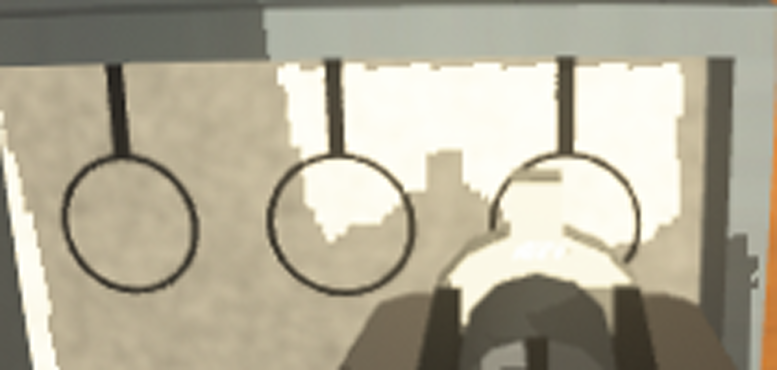

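Run:
```python
from h import *
P=[]
for q in [(130.5,223),(341,224.5),(566,226)]:
    uv=(130+q[0]/3.7-.4,170+q[1]/3.7-.4); P.append(unproj('wrist',uv,.014)); print(uv,P[-1])
d=P[0]-P[2]; print(np.linalg.norm(d)/2,np.degrees(np.arctan2(d[0],-d[1])))
# tape: mark lines
for a,b in [((113,65),(121,153)),((333,62),(336,153)),((566,60),(566,153))]:
    A=unproj('wrist',(130+a[0]/3.7,170+a[1]/3.7),.014);B=unproj('wrist',(130+b[0]/3.7,170+b[1]/3.7),.014);print(np.degrees(np.arctan2(*(B-A)[[1,0]])))
# gripped tab tip: expect
p,R,s=tool()
foot=p[2]-.031
for ang in (0,2,-2,4):
    dd=np.array([np.cos(np.radians(ang+180-4.3)),np.sin(np.radians(ang+180-4.3))])
    print(ang,proj('wrist',[*(p[:2]+.026*dd),foot+.008]), proj('wrist',[*(p[:2]),foot+.034]))
```

```text
(164.87027027027025, 229.87027027027025) [ 0.5163 -0.1403  0.014 ]
(221.76216216216216, 230.27567567567567) [ 0.5208 -0.079   0.014 ]
(282.572972972973, 230.6810810810811) [ 0.5257 -0.0174  0.014 ]
0.06164051207151225 -4.334694864966533
-3.6522976848425466
-4.641467048374349
-3.8833260543877115
0 [276.7066 220.4478] [276.7795 284.2758]
2 [275.0678 220.4729] [276.7795 284.2758]
-2 [278.3452 220.4775] [276.7795 284.2758]
4 [273.431  220.5526] [276.7795 284.2758]
```

Run:
```python
from h import *
plan([0.5275,-0.0170,0.075],85.7)
```

```text
p [ 0.4992 -0.0221  0.1762] jaw 85.7 turn 0.014 shift [1.687 0.12  0.464] t 30.7 w 0.0233 F [ 0.03 -0.19  0.33]
```

```bash
python3 -m crank '[[0,0.06,0.2,0,1],[0,0.06,0.2,0,1],[0.2,0,0.06,0,1],[0.4,0,0,0,1],[0.4,0,0,0,1],[0.4,0,0,0,1],[0.2,0,0,0,1],[0.09,0,0,0,1],[0,0,0,0,1],[0,0,0,0,1]]';  python3 - <<'E'
from h import *
plan([0.5275,-0.0170,0.053],85.7)
snap('wrist','w17',(180,100,380,300),3)
p,R,s=tool();foot=p[2]-.031
for ang in (0,5):
    dd=np.array([np.cos(np.radians(ang+180-4.3)),np.sin(np.radians(ang+180-4.3))])
    print(ang,(proj('wrist',[*(p[:2]+.026*dd),foot+.008])-[180,100])*3, (proj('wrist',[*(p[:2]),foot+.034])-[180,100])*3)
E
```

```text
time_s: 31.95
tool_pos: [0.5277, -0.0185, 0.0756]
eef_rot: [0.208, 1.569, 0.132]
ft_force: [-0.1, -0.1, -0.7]
width: 0.0231
p [ 0.5277 -0.0185  0.0756] jaw 85.7 turn -0.007 shift [ 0.376  0.024 -0.006] t 31.95 w 0.0231 F [-0.08 -0.11 -0.69]
0 [289.7215 361.0936] [290.2366 552.7081]
5 [277.4426 361.6156] [290.2366 552.7081]
```

View pics/w17.png

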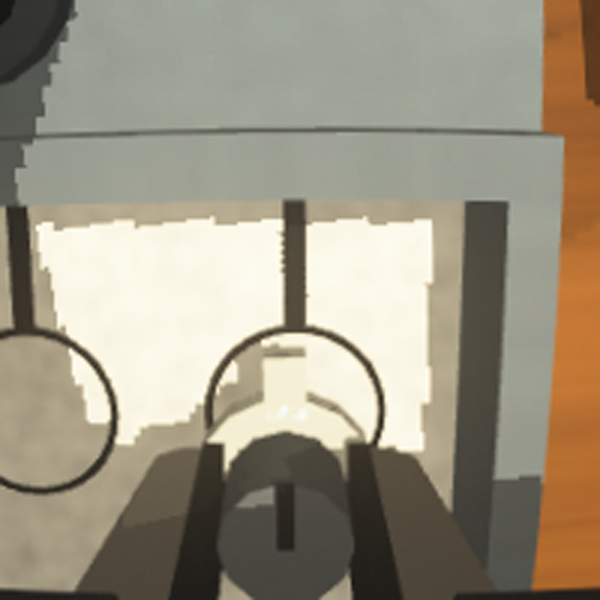

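```bash
python3 -m crank '[[0.1,0.04,0,0,1],[0.2,0,0,0,1],[0.12,0,0,0,1],[0,0,0,0,1],[0,0,0,0,1],[0,0,0,0,1],[0,0,0,0,1],[0,0,0,0,1],[0,0,0,0,1],[0,0,0,0,1]]';  python3 - <<'E'
from h import *
plan([0.5275,-0.0160,0.045],85.7)
snap('wrist','w18',(180,100,380,300),4)
p,R,s=tool();foot=p[2]-.031
ux=np.array([-np.cos(np.radians(4.3)),np.sin(np.radians(4.3))])
print('tabtip',(proj('wrist',[*(p[:2]+.026*ux),foot+.008])-[180,100])*4,(proj('wrist',[*(p[:2]+.026*ux),foot])-[180,100])*4, 'ringfront',(proj('wrist',[*(p[:2]+.021*ux),0.014])-[180,100])*4)
E
```

```text
time_s: 33.25
tool_pos: [0.5273, -0.0162, 0.0497]
eef_rot: [0.34, 1.571, 0.264]
ft_force: [1.0, -0.4, 0.6]
width: 0.0229
p [ 0.5273 -0.0162  0.0497] jaw 85.7 turn -0.008 shift [0.079 0.003 0.003] t 33.25 w 0.0229 F [ 0.96 -0.45  0.63]
tabtip [386.3891 481.7368] [386.1589 465.9826] ringfront [386.0152 489.6593]
```

View pics/w18.png

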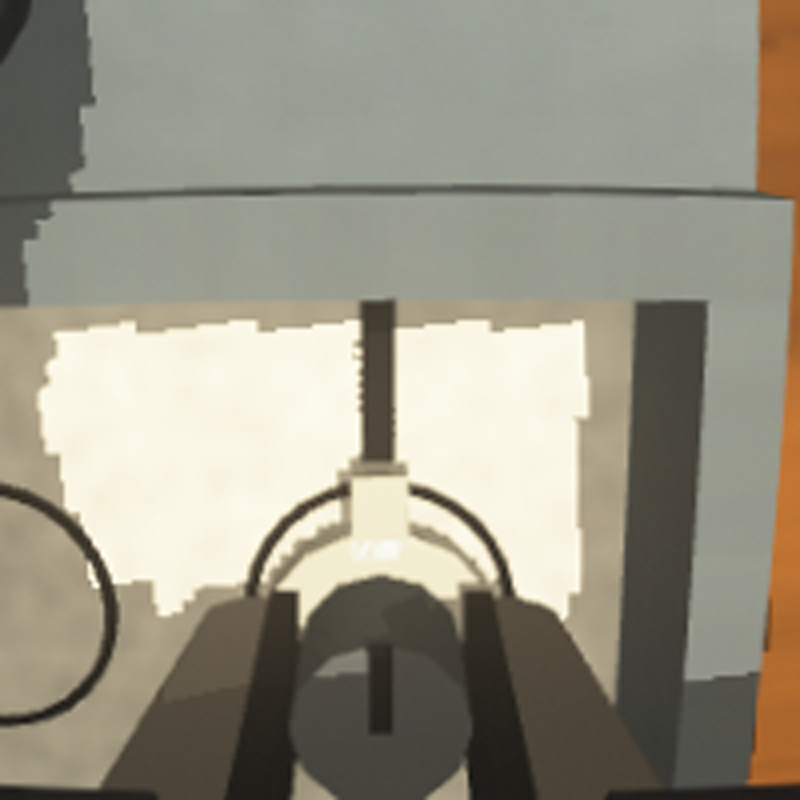

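```bash
python3 -m crank '[[0.04,0,0,0,1],[0.03,0,0,0,1],[0.01,0,0,0,1],[0,0,0,0,1],[0,0,0,0,1],[0,0,0,0,0.6],[0,0,0,0,0.3],[0,0,0,0,0.3],[0,0,0,0,0.3],[0,0,0,0,0.3]]';  python3 - <<'E'
from h import *
plan([0.5275,-0.0160,0.045],85.7)
E
python3 -m crank '[[-0.1,0,0,0,0.3],[-0.3,0,0,0,0.3],[-0.5,0,0,0,0.3],[-0.5,0,0,0,0.3],[-0.5,0,0,0,0.3],[0,0,-0.3,0,0.3],[0,0,-0.3,0,0.3],[0,0,0,0,0.3],[0,0,0,0,0.3],[0,0,0,0,0.3]]';  python3 - <<'E'
from h import *
plan([0.5275,-0.0160,0.045],85.7)
snap('wrist','w19')
E
```

```text
time_s: 34.55
tool_pos: [0.5273, -0.0162, 0.0449]
eef_rot: [0.197, 1.571, 0.121]
ft_force: [0.7, 0.9, -0.5]
width: 0.0322
p [ 0.5273 -0.0162  0.0449] jaw 85.7 turn -0.008 shift [-0.001  0.003  0.003] t 34.55 w 0.0322 F [ 0.69  0.89 -0.5 ]
time_s: 35.8
tool_pos: [0.4922, -0.0135, 0.1591]
eef_rot: [-0.152, 1.57, -0.228]
ft_force: [0.5, 0.3, -0.6]
width: 0.0324
p [ 0.4922 -0.0135  0.1591] jaw 85.7 turn -0.008 shift [1.903 0.003 0.589] t 35.8 w 0.0324 F [ 0.46  0.3  -0.57]
```

View pics/w19.png

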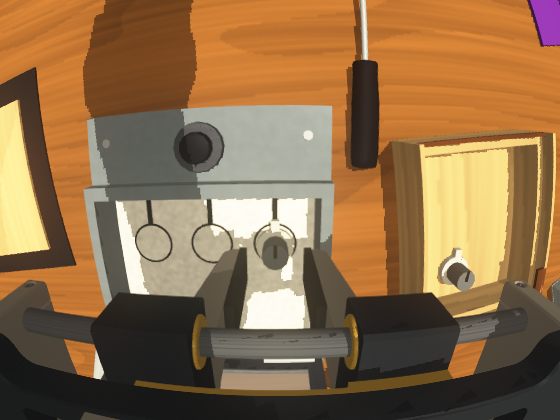

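```bash
python3 -m crank '[[-0.2,0.4,0.1,0,0],[-0.2,0.7,0.1,0,0],[0,0.7,0.1,0,0],[0,0.7,0.1,0,0],[0,0.5,0.1,0,0],[0,0.3,0.1,0,0],[0,0.1,0,0,0],[0,0,0,0,0],[0,0,0,0,0],[0,0,0,0,0]]';  python3 - <<'E'
from h import *
plan([0.5765,0.181,0.038],85)
snap('wrist','w20',(200,130,360,290),4)
print((proj('wrist',[.5765,.181,.042])-[200,130])*4)
print([(np.round(d['point'],4).tolist(),round(d['score'],2)) for d in env.pinpoint('v3_mid','wrist')][:4])
E
```

```text
time_s: 37.1
tool_pos: [0.5428, 0.1862, 0.183]
eef_rot: [-0.81, 1.571, -0.887]
ft_force: [0.5, -1.0, 0.3]
width: 0.0461
p [0.5428 0.1862 0.183 ] jaw 85.0 turn 0.095 shift [ 2.418 -0.038  0.567] t 37.1 w 0.0461 F [ 0.49 -1.02  0.32]
[292.0938 462.0533]
[]
```

View pics/w20.png

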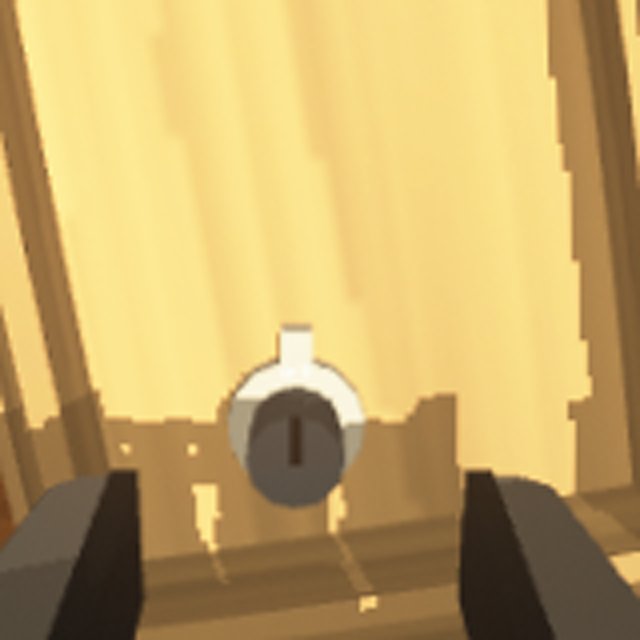

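```bash
python3 -m crank '[[0.3,0,0.3,0,0],[0.5,0,0.27,0,0],[0.6,0,0,0,0],[0.5,0,0,0,0],[0.35,0,0,0,0],[0.15,0,0,0,0],[0.02,0,0,0,0],[0,0,0,0,0],[0,0,0,0,0.6],[0,0,0,0,1]]';  python3 -m crank '[[0,0,0,0,1],[0,0,0,0,1],[0,0,0,0,1],[-0.3,0,0,0,1],[-0.6,0,0,0,1],[-0.6,0,0,0,1],[-0.5,0,0,0,1],[-0.3,-0.2,-0.2,0,1],[0,-0.4,-0.3,0,1],[0,-0.6,-0.2,0,1]]'
python3 - <<'E'
from h import *
plan([0.5235,-0.0775,0.10],85.7)
snap('wrist','w21')
E
```

```text
time_s: 38.45
tool_pos: [0.5772, 0.1848, 0.0383]
eef_rot: [0.503, 1.57, 0.428]
ft_force: [-0.2, -0.6, 0.1]
width: 0.0281
time_s: 39.7
tool_pos: [0.5288, 0.1165, 0.1767]
eef_rot: [0.817, 1.569, 0.744]
ft_force: [0.4, -0.4, -0.6]
width: 0.0235
p [0.5288 0.1165 0.1767] jaw 85.7 turn 0.015 shift [ 1.275 -3.232  0.153] t 39.7 w 0.0235 F [ 0.4  -0.41 -0.55]
```

View pics/w21.png

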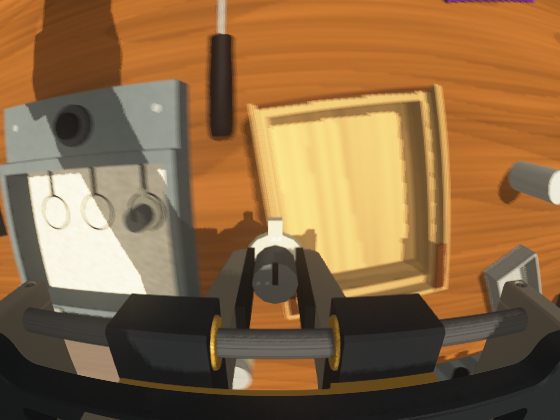

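```bash
python3 -m crank '[[0,-0.4,0.02,0,1],[0,-0.6,0.02,0,1],[0,-0.6,0.02,0,1],[0,-0.6,0.02,0,1],[0,-0.5,0.03,0,1],[0,-0.3,0.03,0,1],[0.2,-0.2,0,0,1],[0.5,0,0,0,1],[0.4,0,0,0,1],[0.1,0,0,0,1]]'; python3 -m crank '[[0.1,0,0,0,1],[0,0,0,0,1],[0,0,0,0,1],[0,0,0,0,1],[0,0,0,0,1],[0,0,0,0,1],[0,0,0,0,1],[0,0,0,0,1],[0,0,0,0,1],[0,0,0,0,1]]'
python3 - <<'E'
from h import *
plan([0.5226,-0.078,0.049],85.7)
snap('wrist','w22',(140,100,360,310),3.5)
E
```

```text
time_s: 41.0
tool_pos: [0.522, -0.0755, 0.102]
eef_rot: [3.134, 1.567, 3.059]
ft_force: [0.3, 0.2, -0.7]
width: 0.0234
time_s: 42.25
tool_pos: [0.5234, -0.076, 0.0977]
eef_rot: [0.571, 1.571, 0.496]
ft_force: [-0.6, 0.3, -1.0]
width: 0.0233
p [ 0.5234 -0.076   0.0977] jaw 85.7 turn -0.008 shift [ 0.811 -0.034 -0.01 ] t 42.25 w 0.0233 F [-0.6   0.31 -1.  ]
```

View pics/w22.png

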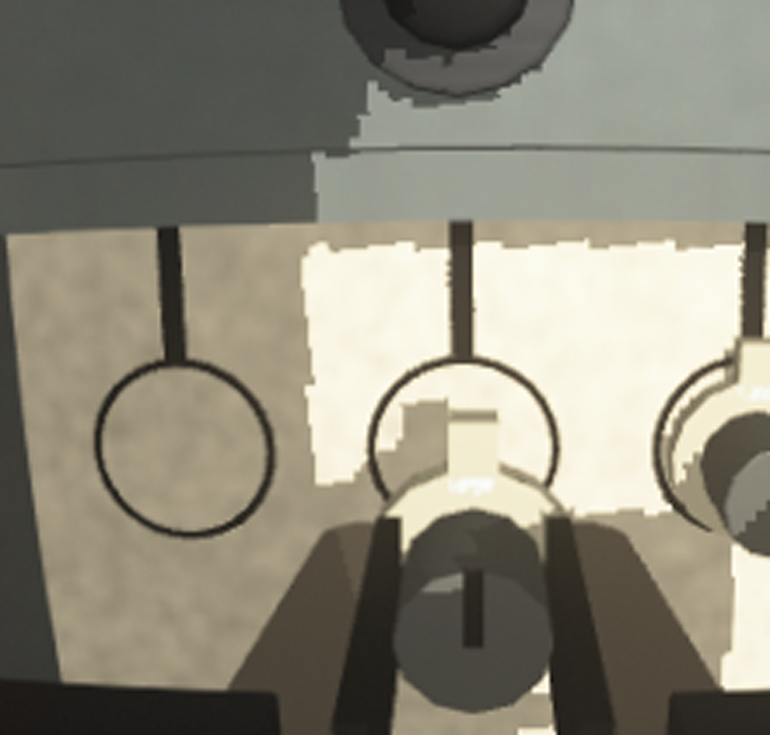

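```bash
python3 -m crank '[[0.1,-0.033,-0.01,0,1],[0.3,0,0,0,1],[0.3,0,0,0,1],[0.11,0,0,0,1],[0,0,0,0,1],[0,0,0,0,1],[0,0,0,0,1],[0,0,0,0,1],[0,0,0,0,1],[0,0,0,0,1]]'
python3 - <<'E'
from h import *
plan([0.5226,-0.078,0.0443],85.7)
snap('wrist','w23',(180,100,380,300),4)
p,R,s=tool();foot=p[2]-.0303
ux=np.array([-np.cos(np.radians(4.3)),np.sin(np.radians(4.3))])
print('tabtip',(proj('wrist',[*(p[:2]+.026*ux),foot+.008])-[180,100])*4,'ringfront',(proj('wrist',[*(p[:2]+.021*ux),0.014])-[180,100])*4)
E
```

```text
time_s: 43.55
tool_pos: [0.5226, -0.0779, 0.0492]
eef_rot: [0.318, 1.571, 0.242]
ft_force: [-0.2, 0.1, -0.6]
width: 0.0229
p [ 0.5226 -0.0779  0.0492] jaw 85.7 turn -0.007 shift [ 0.082 -0.001 -0.   ] t 43.55 w 0.0229 F [-0.23  0.07 -0.64]
tabtip [386.2912 483.2658] ringfront [385.9169 490.7949]
```

View pics/w23.png

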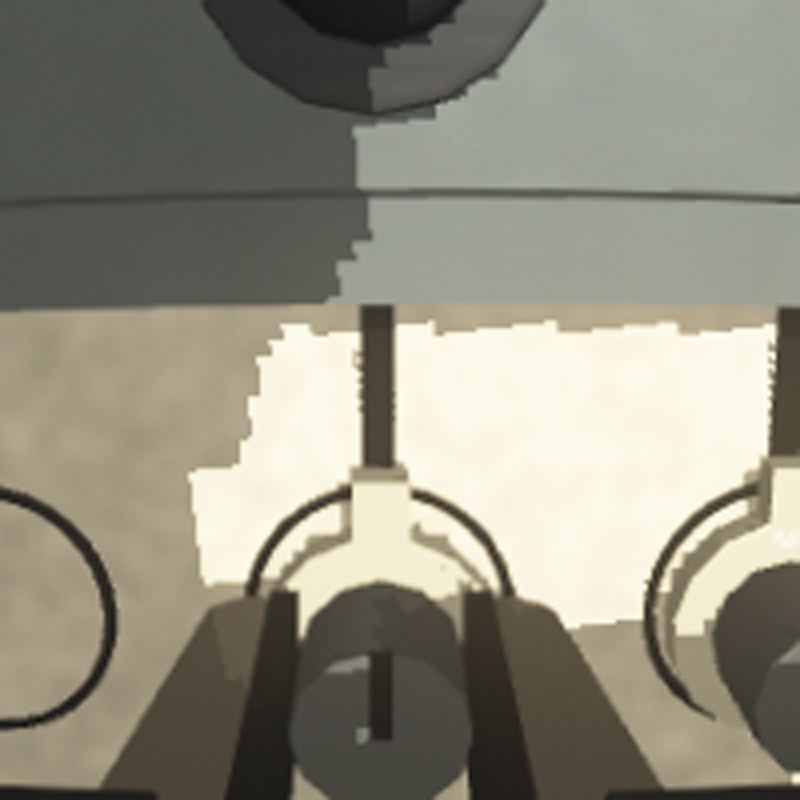

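```bash
python3 -m crank '[[0.04,0,0,0,1],[0.03,0,0,0,1],[0.01,0,0,0,1],[0,0,0,0,1],[0,0,0,0,1],[0,0,0,0,0.6],[0,0,0,0,0.3],[0,0,0,0,0.3],[0,0,0,0,0.3],[0,0,0,0,0.3]]';  python3 -m crank '[[-0.1,0,0,0,0.3],[-0.3,0,0,0,0.3],[-0.5,0,0,0,0.3],[-0.5,0,0,0,0.3],[-0.5,0,0,0,0.3],[0,0,-0.4,0,0.3],[0,0,-0.4,0,0.3],[0,0,-0.2,0,0.3],[0,0,0,0,0.3],[0,0,0,0,0.3]]';  python3 - <<'E'
from h import *
plan([0.5275,-0.0160,0.045],85.7)
snap('wrist','w24',(140,120,380,300),3.3)
snap('scene','s24',(195,165,305,275),7)
E
```

```text
time_s: 44.85
tool_pos: [0.5226, -0.078, 0.0443]
eef_rot: [0.133, 1.571, 0.057]
ft_force: [0.1, -0.7, -0.4]
width: 0.0318
time_s: 46.1
tool_pos: [0.4638, -0.0734, 0.1587]
eef_rot: [-0.047, 1.569, -0.123]
ft_force: [-0.5, 0.1, 0.5]
width: 0.0323
p [ 0.4638 -0.0734  0.1587] jaw 85.7 turn -0.006 shift [1.897 1.034 0.984] t 46.1 w 0.0323 F [-0.54  0.13  0.53]
```

View pics/w24.png

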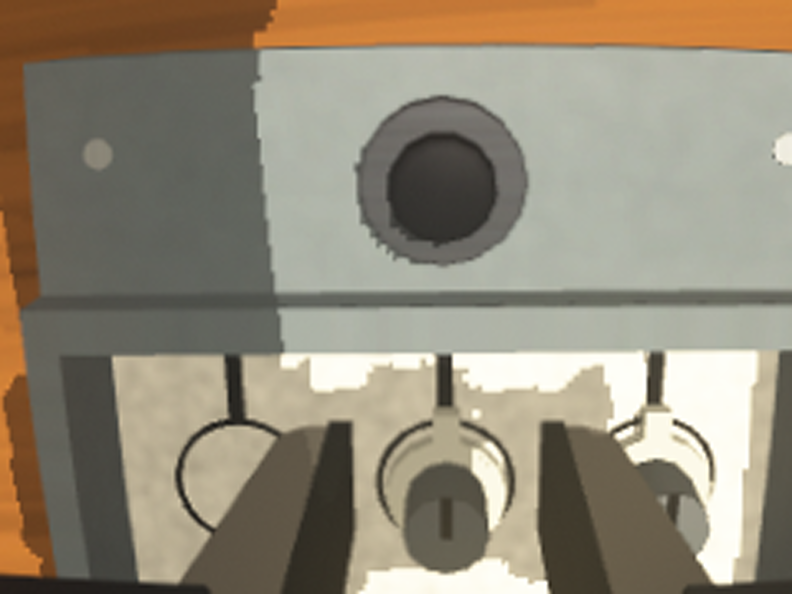

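View pics/s24.png

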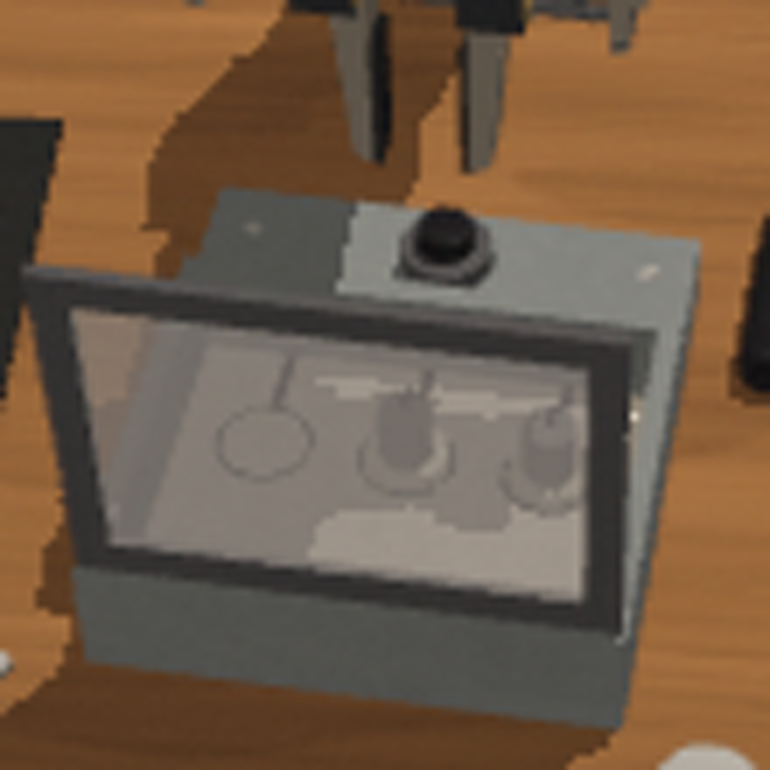

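```bash
python3 -m crank '[[-0.5,0,0,0,1],[-0.7,0,0,0,1],[-0.7,0,0,0,1],[-0.6,0,0,0,1],[-0.2,0,0.3,0,1],[0,0,0.6,0,1],[0,0,0.6,0,1],[0,0,0.5,0,1],[0,0,0.2,0,1],[0,0,0,0,1]]';  python3 - <<'E'
from h import *
plan([0.69,-0.088,0.32],85.7)
m=env.camera_model('wrist'); np.save('m25.npy',m,allow_pickle=True)
snap('wrist','w25')
snap('wrist','w25c',(190,100,350,220),5)
for n in ['v2_mid','v2_tab','v3_mid','v3_tab','station1']:
    print(n,[(np.round(d['point'],4).tolist(),round(d['score'],2)) for d in env.pinpoint(n,'wrist')][:4])
E
```

```text
time_s: 47.45
tool_pos: [0.5944, -0.0835, 0.3196]
eef_rot: [-2.766, 1.569, -2.842]
ft_force: [-0.6, -0.2, -0.6]
width: 0.0002
p [ 0.5944 -0.0835  0.3196] jaw 85.7 turn -0.009 shift [-0.009  0.045  1.595] t 47.45 w 0.0002 F [-0.63 -0.22 -0.6 ]
v2_mid [([0.5293, -0.0193, 0.0312], 0.82), ([0.5192, -0.0811, 0.0129], 0.29)]
v2_tab [([0.5022, -0.0148, 0.0222], 0.83), ([0.515, 0.4247, -0.0018], 0.55)]
v3_mid [([0.4951, -0.075, 0.0318], 0.85)]
v3_tab [([0.464, -0.0755, 0.0215], 0.94), ([0.5149, -0.0793, 0.0186], 0.61), ([0.5291, -0.0155, 0.0092], 0.2)]
station1 [([0.5178, -0.1388, 0.0159], 0.94), ([0.5294, -0.016, 0.0142], 0.72), ([0.5184, -0.0776, 0.0136], 0.6)]
```

View pics/w25.png

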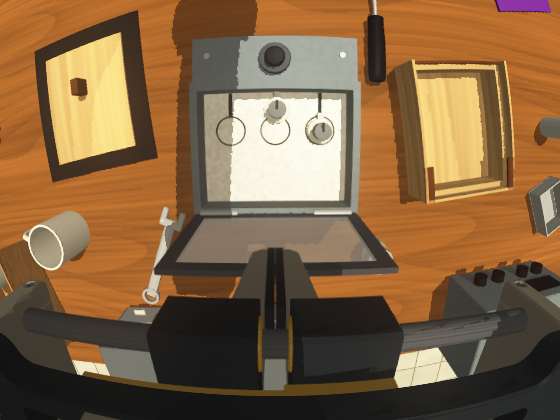

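View pics/w25c.png

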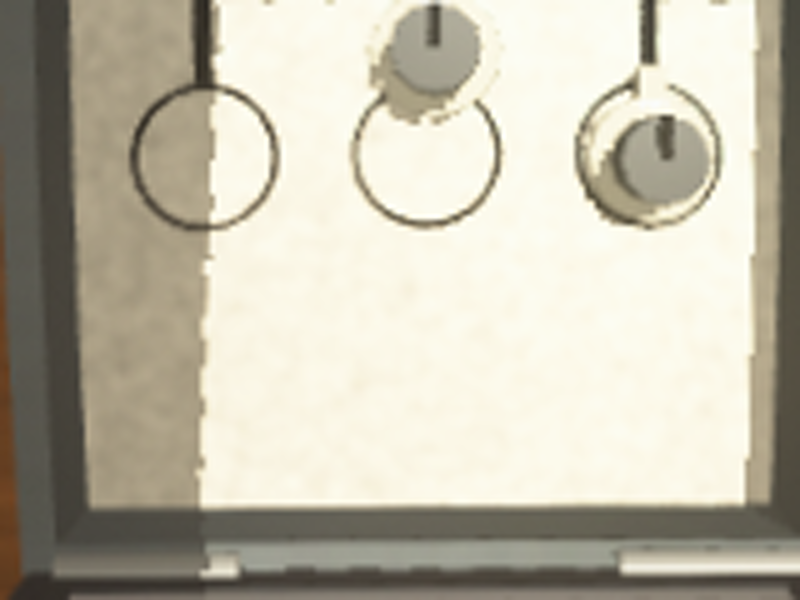

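```bash
python3 -m crank '[[0,0,-0.3,0,0.13],[0,0,-0.6,0,0.13],[0,0,-0.6,0,0.13],[0.2,0.02,-0.3,0,0.13],[0.6,0,0,0,0.13],[0.7,0,0,0,0.13],[0.6,0,0,0,0.13],[0.3,0,0,0,0.13],[0,0,0,0,0.13],[0,0,0,0,0.13]]';  python3 - <<'E'
from h import *
plan([0.495,-0.0755,0.045],85.7)
snap('wrist','w26',(180,100,380,300),4)
snap('top','t26',(240,120,360,250),5)
snap('scene','s26',(195,165,305,275),7)
p,R,s=tool()
print((proj('wrist',[.495,-.0755,.048])-[180,100])*4)
E
```

```text
time_s: 49.05
tool_pos: [0.4874, -0.0741, 0.1773]
eef_rot: [0.115, 1.569, 0.039]
ft_force: [-0.3, -0.1, -0.1]
width: 0.0399
p [ 0.4874 -0.0741  0.1773] jaw 85.7 turn -0.008 shift [ 2.204 -0.014  0.125] t 49.05 w 0.0399 F [-0.32 -0.11 -0.06]
[380.2413 489.6257]
```

View pics/w26.png

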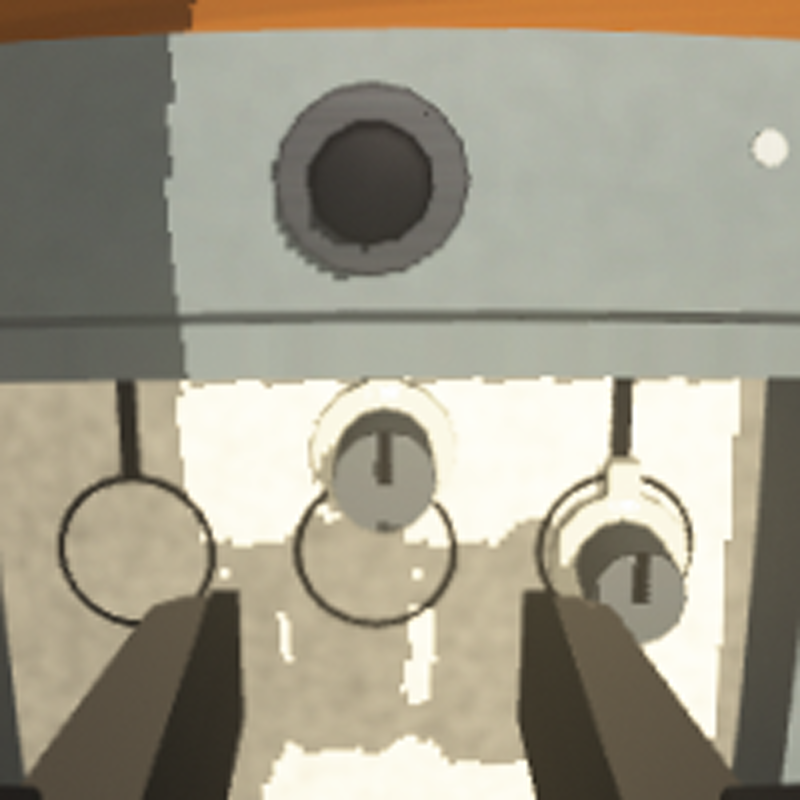

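View pics/s26.png

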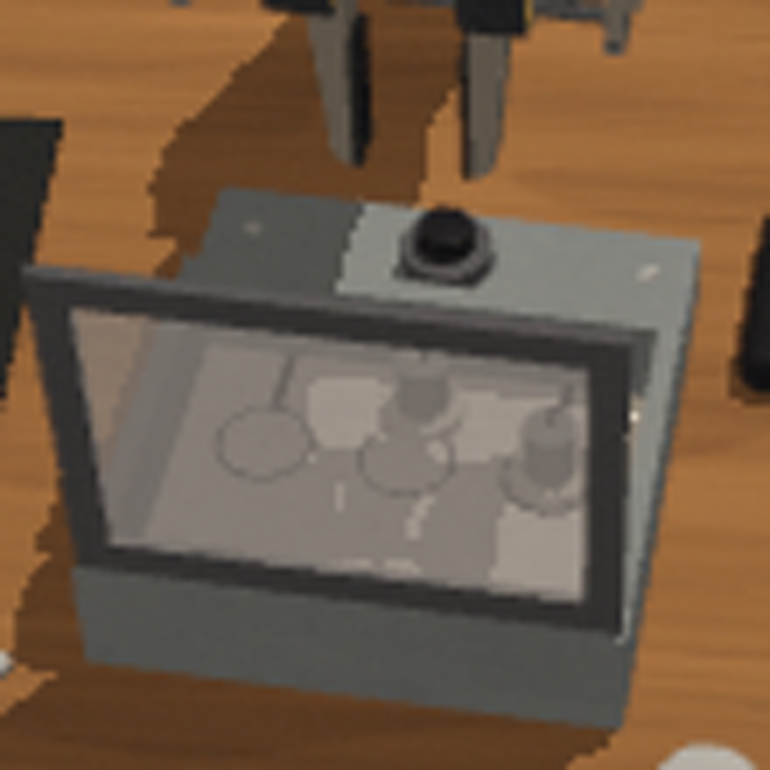

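```bash
python3 -m crank '[[0.3,0.02,0.12,0,0.13],[0.5,0,0,0,0.13],[0.6,0,0,0,0.13],[0.4,0,0,0,0.13],[0.25,0,0,0,0.13],[0.13,0,0,0,0.13],[0.03,0,0,0,0.13],[0,0,0,0,0.13],[0,0,0,0,0.6],[0,0,0,0,1]]';  python3 - <<'E'
from h import *
plan([0.4945,-0.0737,0.045],85.7)
snap('wrist','w27',(180,100,380,300),4)
E
python3 -m crank '[[0,0,0,0,1],[0,0,0,0,1],[0,0,0,0,1],[0,0,0,0,1],[-0.1,0,0,0,1],[-0.3,0,0,0,1],[-0.2,0,0,0,1],[0,0,0,0,1],[0,0,0,0,1],[0,0,0,0,1]]';  python3 - <<'E'
from h import *
plan([0.5226,-0.078,0.049],85.7)
snap('wrist','w28',(180,100,380,300),4)
E
```

```text
time_s: 50.45
tool_pos: [0.4944, -0.0734, 0.0441]
eef_rot: [0.156, 1.57, 0.08]
ft_force: [-0.7, -1.0, 2.5]
width: 0.0231
p [ 0.4944 -0.0734  0.0441] jaw 85.7 turn -0.007 shift [-0.014 -0.006  0.002] t 50.45 w 0.0231 F [-0.73 -0.97  2.46]
time_s: 51.75
tool_pos: [0.4943, -0.0733, 0.0795]
eef_rot: [-0.111, 1.57, -0.187]
ft_force: [1.4, 0.0, 0.7]
width: 0.0233
p [ 0.4943 -0.0733  0.0795] jaw 85.7 turn -0.007 shift [ 0.508 -0.042  0.476] t 51.75 w 0.0233 F [1.42 0.01 0.71]
```

View pics/w27.png

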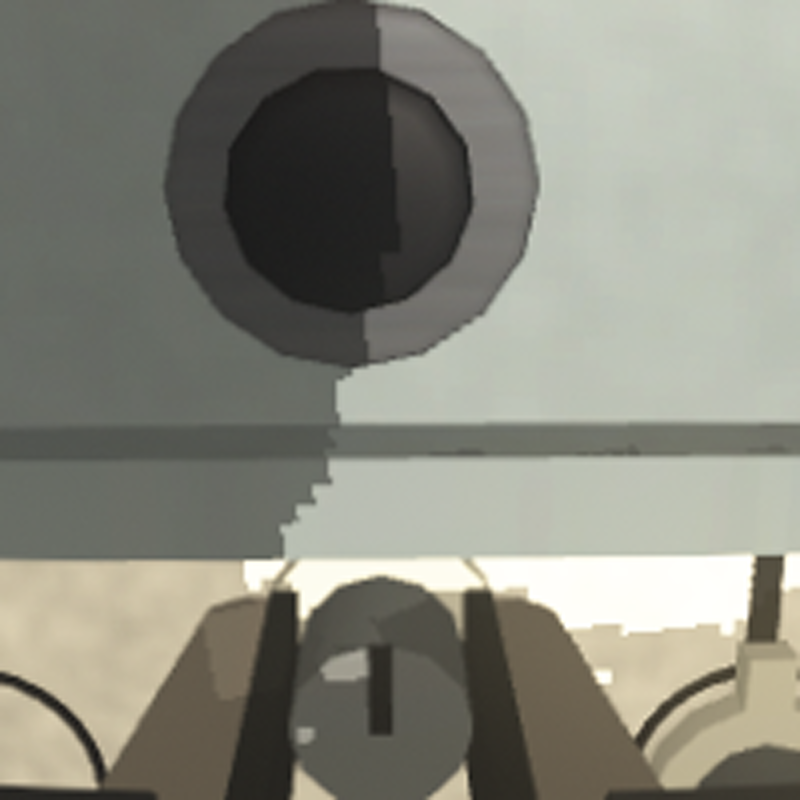

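View pics/w28.png

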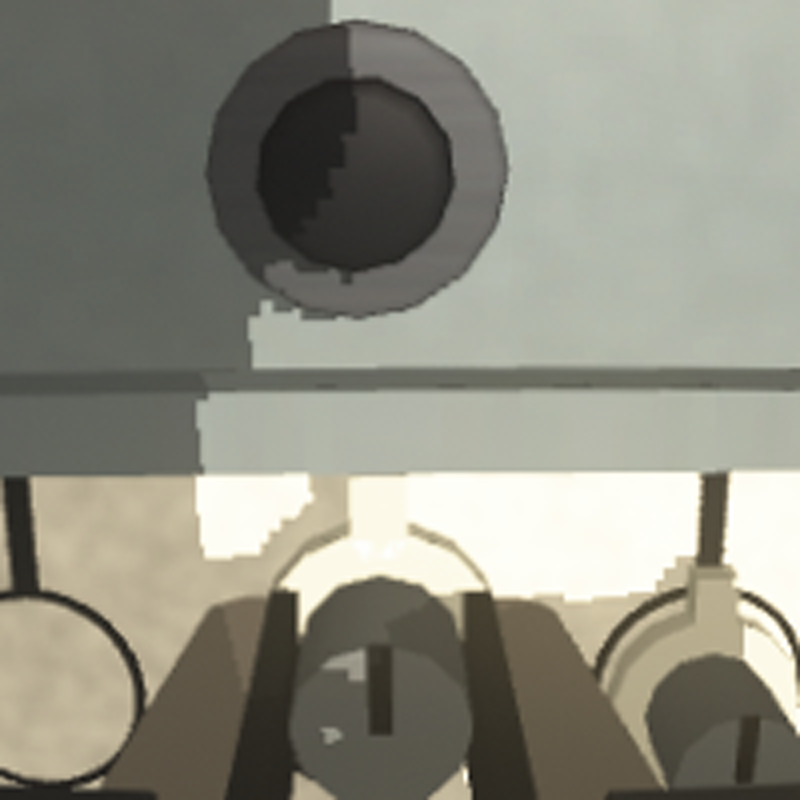

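```bash
python3 -m crank '[[0,-0.04,0.2,0,1],[0,0,0.2,0,1],[0.1,0,0.08,0,1],[0.2,0,0,0,1],[0.15,0,0,0,1],[0.06,0,0,0,1],[0,0,0,0,1],[0,0,0,0,1],[0,0,0,0,1],[0,0,0,0,1]]';  python3 - <<'E'
from h import *
plan([0.5226,-0.078,0.0443],85.7)
snap('wrist','w29',(180,100,380,300),4)
E
```

```text
time_s: 53.05
tool_pos: [0.5228, -0.0779, 0.0493]
eef_rot: [0.155, 1.57, 0.08]
ft_force: [-0.7, 0.8, -0.6]
width: 0.0235
p [ 0.5228 -0.0779  0.0493] jaw 85.7 turn -0.007 shift [ 0.084 -0.002 -0.003] t 53.05 w 0.0235 F [-0.7   0.76 -0.6 ]
```

View pics/w29.png

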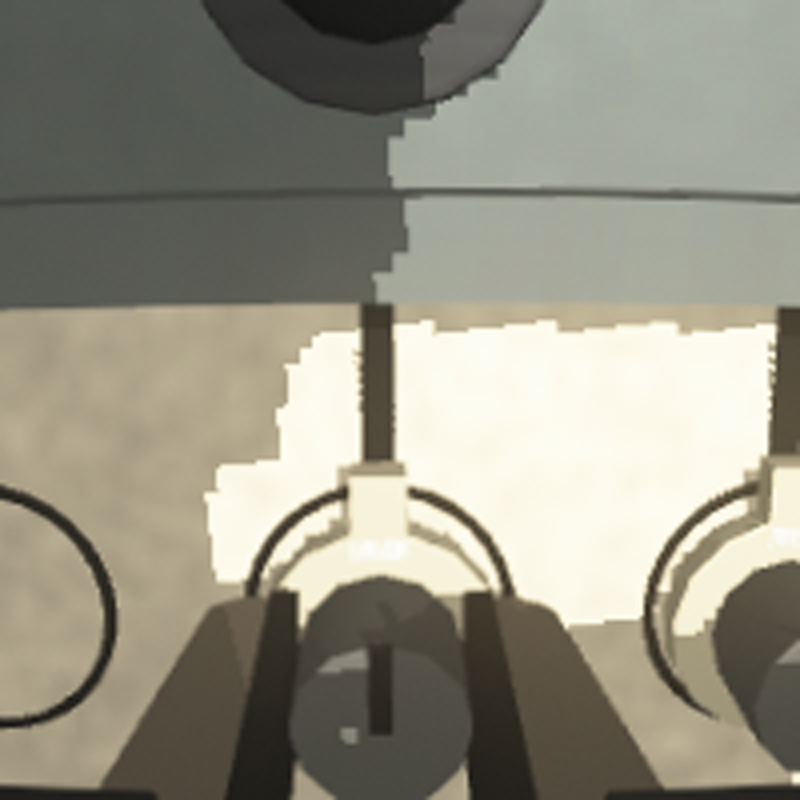

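```bash
python3 -m crank '[[0.04,0,0.012,0,1],[0.03,0,0,0,1],[0.01,0,0,0,1],[0,0,0,0,1],[0,0,0,0,1],[0,0,0,0,0.6],[0,0,0,0,0.3],[0,0,0,0,0.3],[0,0,0,0,0.3],[0,0,0,0,0.3]]';  python3 -m crank '[[-0.1,0,0,0,0.3],[-0.3,0,0,0,0.3],[-0.5,0,0,0,0.3],[-0.6,0,0,0,0.3],[-0.7,0,0,0,0.3],[-0.7,0,0,0,0.8],[-0.7,0,0,0,1],[-0.7,0,0.2,0,1],[-0.3,0,0.4,0,1],[0,0,0.5,0,1]]';  python3 - <<'E'
from h import *
plan([0.69,-0.088,0.32],85.7)
snap('wrist','w30',(150,60,380,250),3.4)
E
```

```text
time_s: 54.35
tool_pos: [0.5233, -0.078, 0.0443]
eef_rot: [0.83, 1.571, 0.754]
ft_force: [0.3, -0.2, 0.1]
width: 0.0321
time_s: 55.6
tool_pos: [0.5903, -0.0833, 0.3244]
eef_rot: [0.172, 1.565, 0.096]
ft_force: [0.1, -0.7, -0.1]
width: 0.0001
p [ 0.5903 -0.0833  0.3244] jaw 85.7 turn -0.009 shift [0.082 0.047 1.663] t 55.6 w 0.0001 F [ 0.09 -0.7  -0.11]
```

View pics/w30.png

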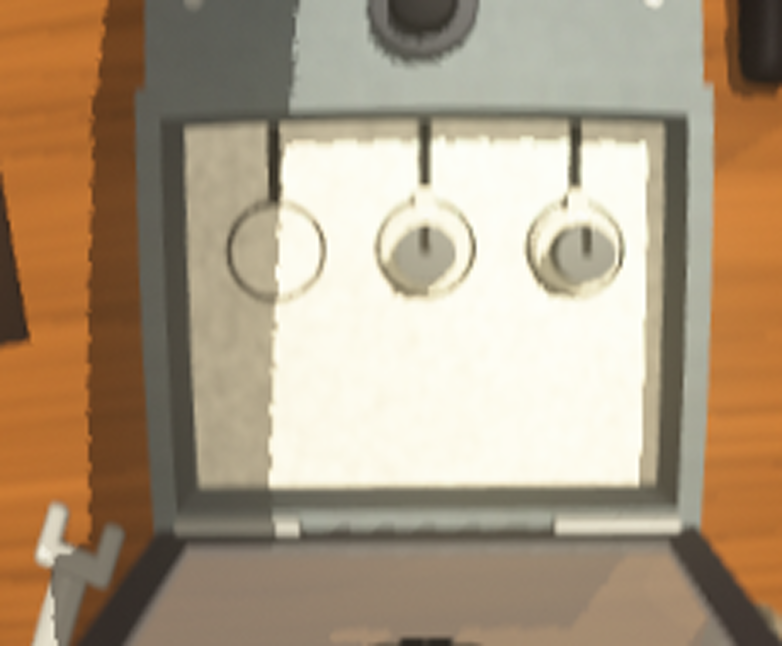

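```bash
python3 -m crank '[[0,0,0.4,0,1],[0,0.02,0.5,0,1],[0,0.02,0.5,0,1],[0,0,0.27,0,1],[0,0,0,0,1],[0.3,0,0,0,1],[0.5,0,0,0,1],[0.5,0,0,0,1],[0.3,0,0,0,1],[0,0,0,0,1]]';  python3 - <<'E'
from h import *
plan([0.644,-0.086,0.222],85.7)
snap('scene','s31',(150,60,400,290),2.6)
E
```

```text
time_s: 56.9
tool_pos: [0.688, -0.088, 0.2228]
eef_rot: [3.127, 1.568, 3.051]
ft_force: [-0.9, 0.5, 1.1]
width: 0.0004
p [ 0.688  -0.088   0.2228] jaw 85.7 turn -0.009 shift [ 0.016 -0.022 -0.733] t 56.9 w 0.0004 F [-0.94  0.5   1.13]
```

View pics/s31.png

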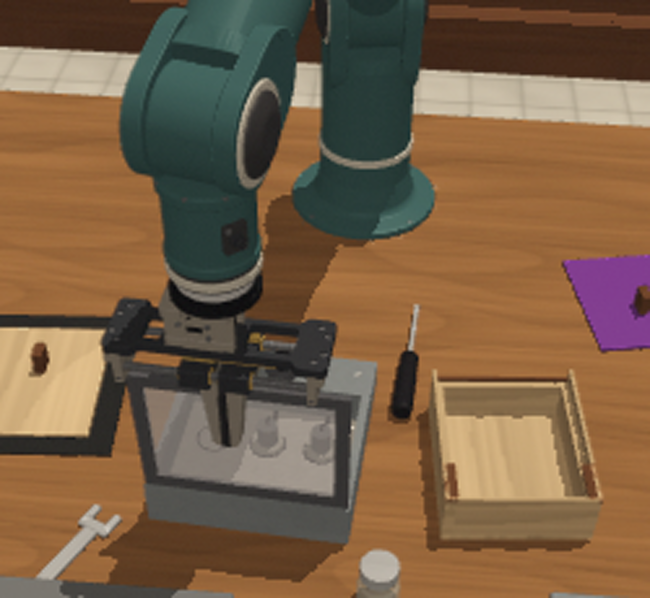

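```bash
python3 -m crank '[[0,0,-0.4,0,1],[0,0,-0.33,0,1],[0,0,-0.33,0,1],[0,0,-0.32,0,1],[0.08,0,-0.31,0,1],[0.14,0,-0.31,0,1],[0.17,0,-0.27,0,1],[0.21,0,-0.26,0,1],[0,0,0,0,1],[0,0,0,0,1]]';  python3 - <<'E'
from h import *
plan([0.511,-0.086,0.157],85.7)
snap('scene','s32',(150,60,400,290),2.6)
E
```

```text
time_s: 58.2
tool_pos: [0.5394, -0.0769, 0.1898]
eef_rot: [0.057, 1.568, -0.019]
ft_force: [0.7, 0.2, 2.1]
width: 0.0006
p [ 0.5394 -0.0769  0.1898] jaw 85.7 turn -0.007 shift [ 0.545 -0.187 -0.462] t 58.2 w 0.0006 F [0.66 0.18 2.11]
```

View pics/s32.png

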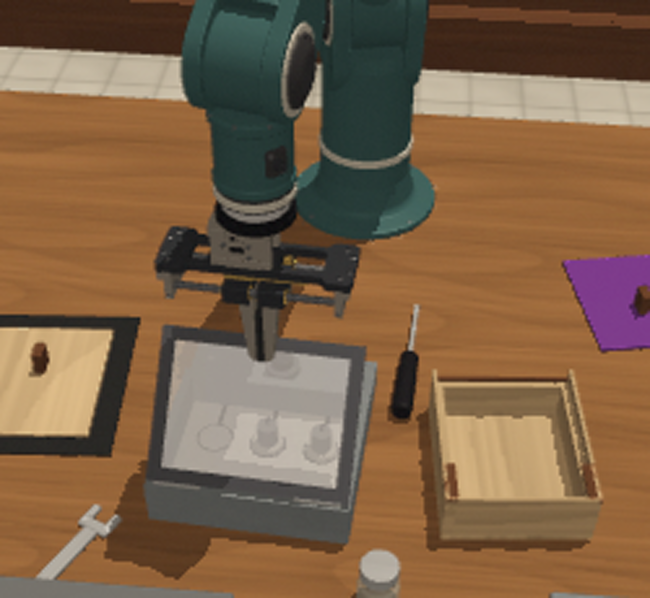

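Lid at ~45°, finger on its outer face. Continue down to the catch.

```bash
python3 -m crank '[[0.27,0,-0.22,0,1],[0.27,0,-0.22,0,1],[0.29,0,-0.13,0,1],[0.29,0,-0.13,0,1],[0.24,0,-0.05,0,1],[0.22,0,-0.05,0,1],[0.1,0,0,0,1],[0.08,0,0,0,1],[0,0,0,0,1],[0,0,0,0,1]]';  python3 - <<'E'
from h import *
plan([0.488,-0.086,0.083],85.7)
snap('scene','s33',(150,60,400,290),2.6)
E
```

```text
time_s: 59.5
tool_pos: [0.4898, -0.073, 0.083]
eef_rot: [2.604, 1.57, 2.528]
ft_force: [-3.3, -0.3, 4.5]
width: 0.0002
p [ 0.4898 -0.073   0.083 ] jaw 85.7 turn -0.008 shift [-0.001 -0.218 -0.013] t 59.5 w 0.0002 F [-3.31 -0.26  4.52]
```

View pics/s33.png

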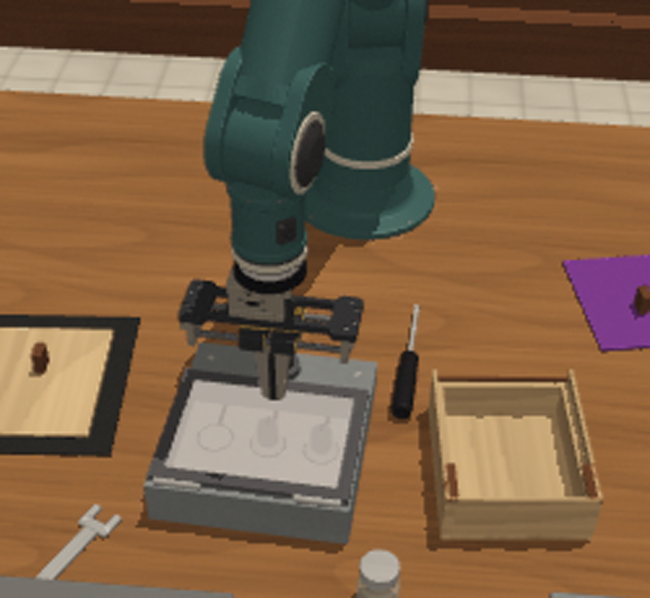

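```bash
python3 -m crank '[[0.03,0,0,0,1],[0.02,0,0,0,1],[0,0,0,0,1],[0,0,0,0,1],[-0.05,0,0,0,1],[-0.2,0,0,0,1],[-0.4,0,0,0,1],[-0.5,0,0,0,1],[0,0,0,0,1],[0,0,0,0,1]]';  python3 - <<'E'
from h import *
plan([0.488,-0.086,0.083],85.7)
snap('scene','s34',(150,60,400,290),2.6)
snap('wrist','w34')
E
```

```text
time_s: 60.8
tool_pos: [0.4898, -0.0728, 0.1484]
eef_rot: [2.229, 1.571, 2.153]
ft_force: [-0.6, -0.1, 0.8]
width: 0.0005
p [ 0.4898 -0.0728  0.1484] jaw 85.7 turn -0.004 shift [ 1.09  -0.221 -0.014] t 60.8 w 0.0005 F [-0.61 -0.15  0.84]
```

View pics/s34.png

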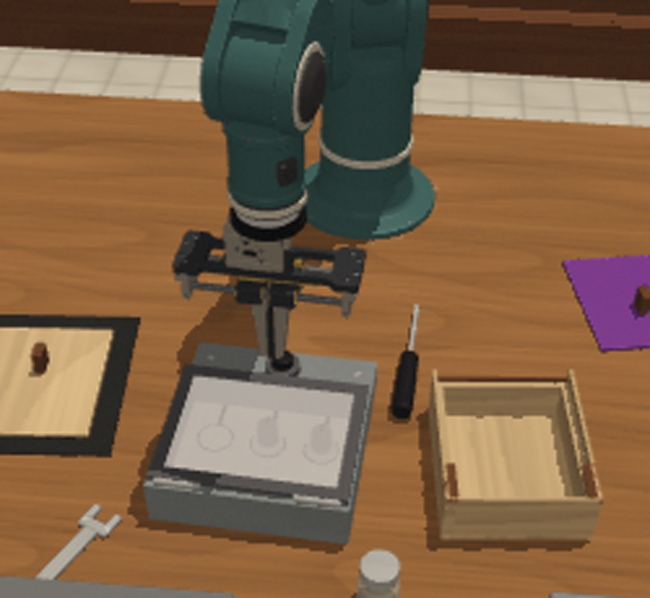

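View pics/w34.png

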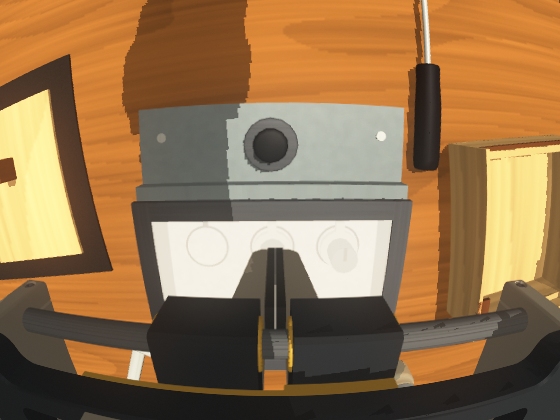

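```bash
python3 -m crank '[[-0.5,0,0,0,1],[-0.7,0,0.2,0,1],[-0.7,0,0.4,0,1],[-0.6,0,0.4,0,1],[-0.2,0,0.4,0,1],[0,0,0.3,0,1],[0,0,0,0,1],[0,0,0,0,1],[0,0,0,0,1],[0,0,0,0,1]]';  python3 - <<'E'
from h import *
plan([0.488,-0.086,0.083],85.7)
snap('wrist','w35'); snap('wrist','w35c',(180,70,380,220),4)
snap('scene','s35')
rect('jig_lid','scene',.064)
env.camera('scene');rect('lid_plate','scene',.008)
E
```

```text
time_s: 62.15
tool_pos: [0.5913, -0.0808, 0.3108]
eef_rot: [1.568, 1.571, 1.493]
ft_force: [-0.4, -0.6, -0.2]
width: 0.0002
p [ 0.5913 -0.0808  0.3108] jaw 85.7 turn -0.008 shift [ 3.796 -0.217 -1.71 ] t 62.15 w 0.0002 F [-0.37 -0.59 -0.16]
jig_lid scene 0.97 ctr [ 0.546  -0.0785] size [0.2174 0.1807] ang 85.77
lid_plate scene 0.84 ctr [0.2145 0.3798] size [0.1948 0.1584] ang 13.18
lid_plate scene 0.8 ctr [ 0.4369 -0.3677] size [0.1934 0.1548] ang 3.0
```

View pics/w35c.png

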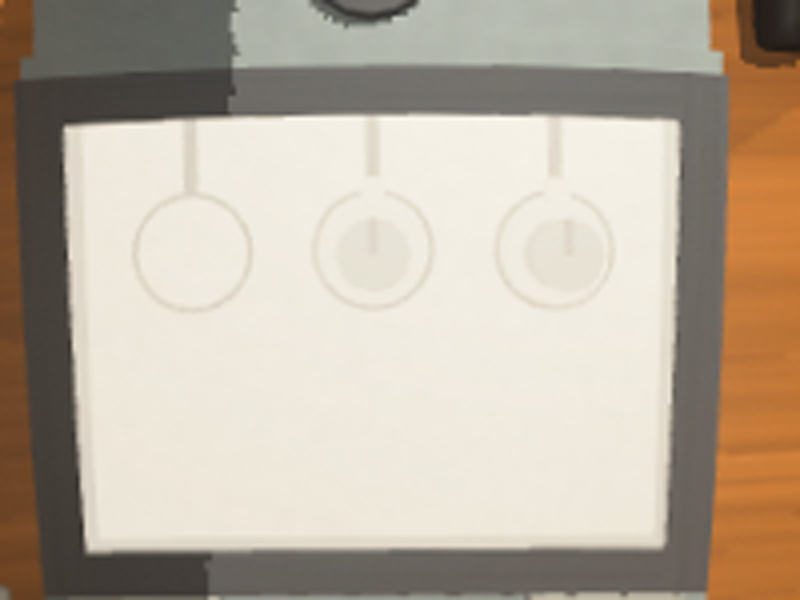

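View pics/s35.png

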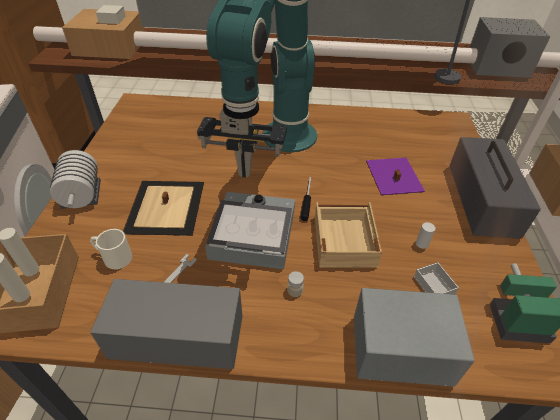

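```bash
python3 -c "
from workcell import env; print(env.job_done(), env.state()['time_s'])"
```

```text
the job is handed in; nothing more can be done
the job is handed in; nothing more can be done
```

The job is done and handed in at about 62 s of robot time. I pressed the release button and the jig lid sprang open. I lifted the box lid 8 mm over its lip, slid it out and laid it flat, handle up, on the mat.

The box held two cartridges (v2 and v3; v1 was absent). They now stand on an outer circle and the middle circle. The middle one was knocked about 30 mm forward while the arm was away, so I picked it up again and put it back before shutting the lid.

**Last checks:**
- **Cartridges:** through the shut lid both are upright and centred in their rings, with their tabs on the mark lines. By eye they are within about 1 mm.
- **Jig lid:** it stayed down after the gripper left it, so it appears latched. I did not read its angle.
- **Box lid:** its centre is within about 2 mm of the mat's centre.
- **Other things:** they look untouched, including the purple look-alike lid.

**Disagreement:** the scene camera read sideways positions about 4 to 6 mm off the top and wrist cameras. I lined the cartridges up with the rings in the wrist picture instead.

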